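Sort the print bench back into its places

TASK

Put the printing bench back in order: stand the two small ink jars upright in the plywood crate, one in each bay, lay the squeegee in the steel tray along its length with the blade still pointing up, slip the tape roll over the pin of the tape post so that it lies flat on the foot, and push the aluminium spacer on edge down into the gap between the clamp's two cheeks until it sits on the base, with about as much showing at either end. Never let a jar tip over; leave everything released and at rest.

Things in the scene. Friction and masses are not known exactly. Their poses are not given: they have to be found in the camera images.
- jar_a_mid (a point): one of two identical small ink jars: white, round, black cap, 52 mm in diameter, 70 mm tall, about 0.18 kg, standing upright. The point is its centre, 35 mm above its foot; z up, its yaw means nothing
- jar_b_mid (a point): one of two identical small ink jars: white, round, black cap, 52 mm in diameter, 70 mm tall, about 0.18 kg, standing upright. The point is its centre, 35 mm above its foot; z up, its yaw means nothing
- squeegee_mid (a point): small hand squeegee standing on its wooden back with the amber rubber blade pointing up. Wooden handle 120 mm long (its x) x 30 mm wide (its y) x 38 mm tall, the lowest part; on it, midway, the blade 116 x 8 mm, 22 mm tall; 60 mm tall in all, about 0.17 kg. The point is its centre, 30 mm above its underside; z up
- tape_mid (a point): roll of cream paper tape lying flat: outer diameter 60 mm, hole 26 mm in diameter through it (upright), 30 mm tall, about 0.06 kg. The point is its centre, 15 mm above its underside; yaw means nothing
- spacer_mid (a point): aluminium spacer block standing on its long narrow edge: 56 mm long (its x), 12 mm thick (its y), 32 mm tall (its z), about 0.06 kg. The point is its centre, 16 mm above its underside
- crate: low plywood crate, fixed: 85 mm (x) x 160 mm (y) outside, 24 mm tall, walls and floor 4 mm; a divider of wall height at y = 0 makes two bays, 77 x 74 mm inside, centred at y = +39 and -39 mm. Origin: centre of its underside, on the table. (Loose clutter up to 25 mm tall lies between the things; taller tubs stand at the far side of the table)
- tray: shallow dark steel tray, fixed: 66 mm (its x) x 158 mm (its y) outside, 12 mm tall, walls and floor 3 mm. Origin at the centre of its underside, on the table
- post: tape post, fixed: a round wooden foot 72 mm in diameter and 5 mm thick with an upright steel pin 11 mm in diameter, tapered at the top, which rises to 45 mm above the table. Origin at the centre of its underside, on the pin's axis
- clamp: screen clamp, fixed: grey base plate 110 (x) x 76 (y) x 6 mm, on it two dark steel cheeks either side of a gap along x, 18 mm wide (y -9 to +9), open above and at both ends, flared to 26 mm over its top 4 mm. Cheeks: 34 mm long in x, out to y = +-29 mm, tops 29 mm above the table (bolt heads 33). Gap floor: 6 mm above the table. Origin: centre of its underside, on the table
Not all that is in view belongs to the job. What is shaped like the part that bears squeegee_mid but blue or red is not meant.

How it is judged:
By the outcome, as a careful person would: the job done as asked, in the order asked, and still so for the second after the job is handed in, with the robot touching nothing.
It also fails if it takes over 125 s, if anything falls off the work surface, if the arm or the gripper's body presses on something with over 40 N, if the wrist force passes 120 N, or if a joint passes its speed limit or range.

ROBOT

A 6-joint arm with a two-finger parallel gripper is mounted at the origin on the work surface. World frame = base frame: x ahead of the robot, y to its left, z up, the work surface at z = 0. Lengths are in m, angles in rad, forces in N, time in s.
With the tool pointing down it reaches from about 0.275 to 0.725 m from the base axis. Payload 5.6 kg.
Tool frame: the origin (TCP) lies at the very end of the fingers, on their centre line; the grasp point (between the pads) lies 19 mm behind it; y points along the fingers, x is the direction in which the jaws open and shut, and the axes are right-handed (so a half turn about y gives the same grasp; the last joint's range is limited). The gripper opens to 85 mm and grips with 20 to 120 N. Pads are 22 mm wide; open, the fingers measure 114 mm over their backs; the gripper's body (76 mm by 85 mm) begins 54 mm behind the grasp point. The pads swing forward as they close: fully open they stand 13 mm farther back than shut.
Start: joints at [-0.99, 0.255, 0.108, 0, -1.424, -0.285], TCP at [0.16, -0.526, 0.202] pointing down, gripper open.
Joint ranges: [-2.95, 2.95], [-1.21, 1.97], [-1.09, 1.5], [-2.87, 1.71], [-2.94, -0.07], [-3.05, 3.05]. Speed limits (rad/s): [2.57, 2.57, 3.14, 3.14, 3.14, 3.14].

INTERFACE

Orientations are given as a unit quaternion [x, y, z, w].
In Python, from workcell import env, eyes gives the robot as it stands.
- The arm moves only by the tool jog_arm, never from a script. Its argument "steps" is a list of rows, each an object of numbers: "hand": the opening in per cent of the stroke, from 0 (shut) to 100 (fully open); "dx", "dy", "dz": the shift along the tool's x, y, z in cm; "roll": the turn about the tool's y in degrees. A call has exactly 8 rows; each row shifts and turns the commanded pose from where the row before left it, along the tool's axes as they then stand; what a row does not reach is not made up. A row lasts 1/10 s, in which the tool goes at most 50 mm and 8.59 degrees, less where a joint would pass 70% of its speed; a pose out of reach is approached as far as the arm can. A call with a gripper value outside its range is refused whole. The fingers move at their own pace and stop on an object; the grip force is fixed at half the most. Time passes only in rows, so rows that do not move let the fingers close, or fill a call up. It gives the time, the measured TCP pose, the force and the opening at its end, in the units of the state.
- env.sense(): the state, without advancing time (a new reading comes with each control period).
- eyes.camera(name): name is "scene" or "top" or "wrist"; returns a dict with "color" (400x640x3 uint8, red, green, blue), "z_map" (400x640 float32, m along the optical axis (not along the pixel's ray), 0 where there is no reading), "vfov" (degrees; the focal length in pixels is half the picture's height over the tangent of half this angle, whatever the lens; pixels are square), "cx", "cy" (the principal point, pixels), "R" (3x3) and "t" (3): a world point X has camera coordinates R X + t; the wrist camera has in their place "tool_from_camera" (4x4, takes a point from camera to tool coordinates, whose origin is the TCP and whose axes are the tool frame's). Camera axes: x right, y down, z forward; pixel columns grow to the right and rows downward; lengths in m; the calibration is good to about 2 mm. A picture is of the moment at which its call begins: read the wrist's pose just before it.
- env.finish_job(): hands the job in, once; it reports no verdict.
Trained networks look in a picture, given as the dict that the camera call returned (one of the last four; its "shot" number tells which), for a name from the list of things; names that differ only in an ending like _2 or _b are one class to them, and where a whole thing is asked for, a point or a joint stands for the part that bears it (a point fixed in the world has none). Each returns a list of dicts, best first, with "confidence" (0 to 1); they miss things now and then, are a little off and sometimes report something else, mostly with a low value. They report only what shows in the picture. A call takes as long as a camera call. They do not tell look-alikes from the thing itself.
- eyes.silhouettes(picture, label): "pixels" (400x640 bool, what is visible of it) and "point" ([column, row] in pixels, amid what is visible of it).
The state is a dict: "t": time; "joints": joint angles; "joint_velocities": joint speeds; "joint_efforts": joint torques, N m; "position": TCP position; "ee_rot": TCP orientation; "wrist_force": force on the tool from outside, world axes, zero at the start; "wrist_torque": the same for the moment, N m; "opening": finger opening in m.
Only numpy, scipy, OpenCV 4.12 (cv2) and the standard library are available. Lean on these libraries where they do the work, as an engineer would, in place of code of your own. Each camera call takes 0.05 s, during which the arm holds its last target.

## Working session

There is one attempt and no reset: what is moved stays moved. The work goes in short steps, Python scripts to look and compute and a tool call to move; the robot and the scene stay as the last step left them, time stands still between calls to the robot, and variables do not carry over. Pictures are saved under pics/ and viewed, and the job is handed in when it is done.

Besides the shell and the picture viewer there is one more tool, called after "Call:" as name(argument=value, ...) on one line, values as JSON. jog_arm: Moves the arm, as the interface text tells. Its arguments: {"type":"object","properties":{"steps":{"type":"array"}},"required":["steps"]}

```bash
ls; mkdir -p pics; cat > h.py <<'E'
from workcell import env, eyes
import numpy as np, cv2
def save(p,name): cv2.imwrite('pics/'+name, p['color'][:,:,::-1])
def f(p): return 200/np.tan(np.radians(p['vfov']/2))
def cloud(p,st=None):
    F=f(p); v,u=np.mgrid[0:400,0:640]; z=p['z_map']
    P=np.stack([(u-p['cx'])/F*z,(v-p['cy'])/F*z,z],-1)
    if 'R' in p: W=(P-p['t'])@p['R']
    else:
        from scipy.spatial.transform import Rotation as Ro
        T=p['tool_from_camera']; W=P@T[:3,:3].T+T[:3,3]
        W=W@Ro.from_quat(st['ee_rot']).as_matrix().T+st['position']
    W[z==0]=np.nan
    return W
E
python3 - <<'E'
from h import *
s=env.sense(); print({k:np.round(v,3).tolist() for k,v in s.items()})
for n in ['scene','top','wrist']:
    s=env.sense(); p=eyes.camera(n); save(p,n+'0.png'); print(n,p['vfov'],p['cx'],p['cy'])
    W=cloud(p,s)
    if n!='wrist':
      for l in ['jar_a_mid','squeegee_mid','tape_mid','spacer_mid','crate','tray','post','clamp']:
        for d in eyes.silhouettes(p,l):
            m=d['pixels']; w=W[m]; w=w[~np.isnan(w[:,0])]
            print(l,round(d['confidence'],2),np.round(d['point']),m.sum(),np.round(np.median(w,0),3) if len(w) else '', np.round(np.percentile(w,[2,98],axis=0),3).tolist() if len(w) else '')
    else: print(p['tool_from_camera'])
print(env.sense()['t'])
E
```

```text
pics
{'t': 0.0, 'joints': [-0.99, 0.256, 0.107, -0.0, -1.424, -0.285], 'joint_velocities': [0.001, 0.002, 0.001, -0.001, 0.001, -0.001], 'joint_efforts': [-0.0, -38.663, 23.794, 5.365, -0.006, 0.0], 'position': [0.16, -0.526, 0.201], 'ee_rot': [0.42, 0.569, -0.568, -0.421], 'wrist_force': [-0.688, -0.709, 0.223], 'wrist_torque': [-0.015, -0.014, -0.024], 'opening': 0.085}
scene 50.40696528075217 317.806258773629 192.58333117321263
jar_a_mid 0.81 [320. 194.] 674 [ 0.452 -0.02   0.043] [[0.422, -0.034, 0.0], [0.465, 0.013, 0.071]]
jar_a_mid 0.61 [321. 272.] 2172 [ 0.609 -0.163  0.003] [[0.579, -0.237, 0.001], [0.644, -0.082, 0.013]]
squeegee_mid 0.91 [164. 207.] 1344 [ 0.229 -0.298  0.036] [[0.194, -0.347, 0.002], [0.264, -0.249, 0.06]]
squeegee_mid 0.81 [262. 335.] 2431 [ 0.672 -0.357  0.037] [[0.646, -0.408, 0.003], [0.697, -0.302, 0.061]]
squeegee_mid 0.65 [272. 224.] 873 [ 0.457 -0.168  0.037] [[0.417, -0.209, 0.005], [0.48, -0.102, 0.061]]
tape_mid 0.61 [366. 178.] 404 [0.451 0.152 0.025] [[0.42, 0.134, 0.001], [0.472, 0.188, 0.032]]
crate 0.69 [426. 155.] 1202 [0.474 0.396 0.01 ]
[... 1123 characters left out ...]
. 199.] 1977 [0.477 0.398 0.004] [[0.43, 0.318, -0.0], [0.519, 0.477, 0.025]]
tray 0.95 [371. 150.] 1374 [ 0.609 -0.158  0.003] [[0.576, -0.235, -0.001], [0.64, -0.083, 0.014]]
post 0.58 [461. 200.] 558 [ 0.474 -0.391  0.005] [[0.443, -0.425, -0.001], [0.507, -0.36, 0.04]]
clamp 0.82 [260. 149.] 1112 [0.611 0.154 0.006] [[0.559, 0.11, 0.0], [0.668, 0.199, 0.032]]
wrist 64.05614125193928 320.2214582016074 197.84862052983027
[[ 9.99999884e-01 -4.20431110e-04 -2.34967429e-04 -1.04309604e-03]
 [ 1.16233990e-04 -2.62769299e-01  9.64858685e-01 -1.71193112e-01]
 [-4.67398835e-04 -9.64858600e-01 -2.62769220e-01  6.70159848e-02]
 [ 0.00000000e+00  0.00000000e+00  0.00000000e+00  1.00000000e+00]]
0.95
```

View pics/scene0.png

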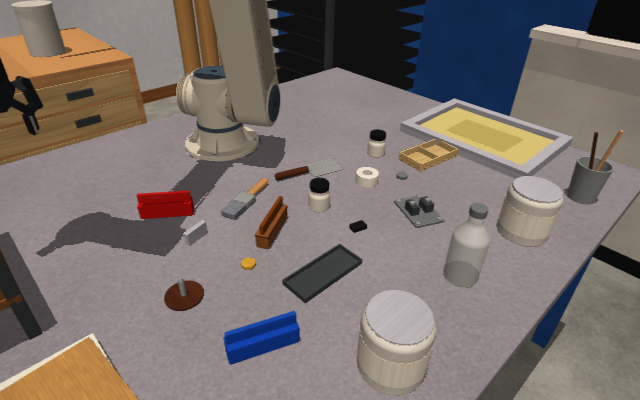

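View pics/top0.png

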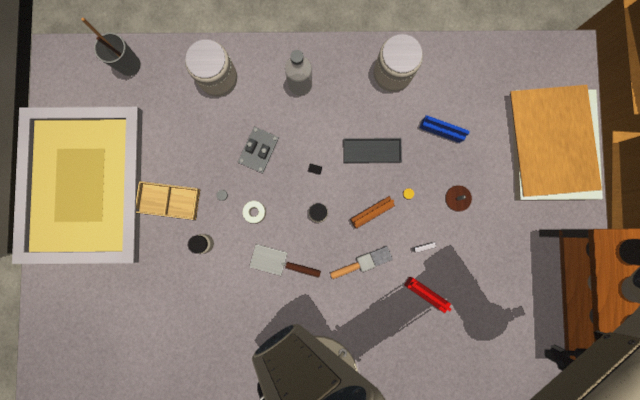

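View pics/wrist0.png

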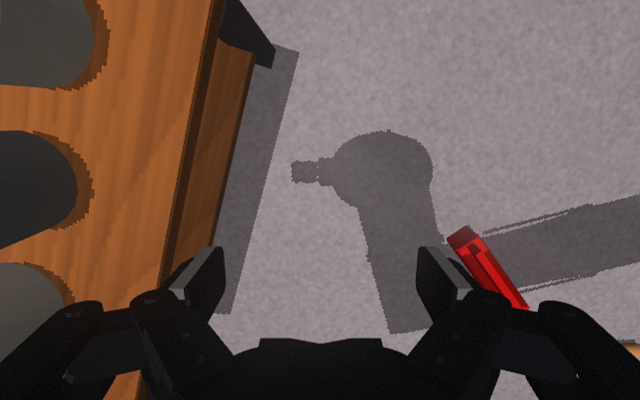

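```bash
cat >> h.py <<'E'
from scipy.spatial.transform import Rotation as Ro
def go(x,y,z,yaw=None,s=None):
    """print roll (deg), then dx,dy,dz in cm in tool axes after the roll. yaw=desired world direction (deg) of tool x, mod 180"""
    s=s or env.sense(); R=Ro.from_quat(s['ee_rot']).as_matrix()
    cur=np.degrees(np.arctan2(R[1,0],R[0,0]))
    roll=0
    if yaw is not None:
        d=(yaw-cur+90)%180-90   # world ccw turn
        roll=-d if R[2,1]<0 else d   # tool y points down
    R2=R@Ro.from_rotvec([0,np.radians(roll),0]).as_matrix()
    v=R2.T@(np.array([x,y,z])-s['position'])*100
    print('t %.2f pos'%s['t'],np.round(s['position'],4),'xdir %.1f'%cur,'ydir',np.round(R[:,1],3),'j6 %.2f'%s['joints'][5],'op %.4f'%s['opening'],'F',np.round(s['wrist_force'],1))
    print('ROLL %.1f'%roll,'dx dy dz',np.round(v,2), 'alt roll %.1f'%(roll-180*np.sign(roll)))
E
python3 - <<'E'
from h import *
go(.44,-.01,.25,None)
go(.44,-.01,.25,0)
go(.44,-.01,.25,90)
p=eyes.camera('top'); W=cloud(p)
q=eyes.camera('scene'); V=cloud(q)
for n,(x,y,r,z0) in {'jarA':(.437,-.01,.05,.062),'jarB':(.35,.3,.06,.062),'tape':(.441,.16,.05,.024),'blade':(.437,-.15,.08,.052),'spacer':(.345,-.284,.05,.024)}.items():
  for A,nm in ((W,'top'),(V,'scene')):
    m=(np.hypot(A[...,0]-x,A[...,1]-y)<r)&(A[...,2]>z0)
    P=A[m]; 
    if len(P)<5: print(n,nm,len(P)); continue
    rect=cv2.minAreaRect((P[:,:2]*1000).astype(np.float32))
    c=np.cov(P[:,:2].T); w,e=np.linalg.eigh(c)
    print(n,nm,len(P),np.round(P.mean(0),4),'rect',np.round(rect[0],1),np.round(rect[1],1),'axis %.1f'%np.degrees(np.arctan2(e[1,1],e[0,1])),'ztop %.4f'%np.percentile(P[:,2],90))
E
```

```text
t 0.95 pos [ 0.1603 -0.5261  0.2016] xdir 106.9 ydir [-0. -0. -1.] j6 -0.28 op 0.0853 F [ 0.3 -0.   0.3]
ROLL 0.0 dx dy dz [ 41.22  -4.84 -41.8 ] alt roll 0.0
t 0.95 pos [ 0.1603 -0.5261  0.2016] xdir 106.9 ydir [-0. -0. -1.] j6 -0.28 op 0.0853 F [ 0.3 -0.   0.3]
ROLL -73.1 dx dy dz [-27.97  -4.84 -51.61] alt roll 106.9
t 0.95 pos [ 0.1603 -0.5261  0.2016] xdir 106.9 ydir [-0. -0. -1.] j6 -0.28 op 0.0853 F [ 0.3 -0.   0.3]
ROLL 16.9 dx dy dz [ 51.61  -4.84 -27.97] alt roll -163.1
jarA top 256 [ 0.4375 -0.0091  0.0694] rect [436.5  -8.7] [43.4 43.5] axis 91.7 ztop 0.0717
jarA scene 209 [ 0.4429 -0.0113  0.0687] rect [440.1  -8.9] [42.7 46.6] axis 132.8 ztop 0.0707
jarB top 274 [0.358  0.2987 0.0692] rect [357.6 300.3] [47.3 43.1] axis 92.3 ztop 0.0714
jarB scene 129 [0.3633 0.2963 0.0686] rect [359.1 301.4] [46.7 48.9] axis 131.4 ztop 0.0711
tape top 326 [0.4416 0.1621 0.0293] rect [442.5 162.9] [58.9 56.2] axis 68.4 ztop 0.0316
tape scene 222 [0.4455 0.1603 0.029 ] rect [444.6 162.1] [58.6 57.8] axis 131.1 ztop 0.0310
blade top 145 [ 0.4379 -0.1531  0.0593] rect [ 437.9 -153.4] [  7.9 116.2] axis 120.0 ztop 0.0616
blade scene 180 [ 0.4433 -0.1578  0.0583] rect [ 439.7 -153.2] [  9.2 118.5] axis 119.7 ztop 0.0607
spacer top 106 [ 0.3442 -0.2896  0.0316] rect [ 343.9 -289.6] [12.5 55. ] axis 105.2 ztop 0.0339
spacer scene 156 [ 0.3478 -0.2915  0.0299] rect [ 345.5 -289.5] [14.7 58.8] axis 104.4 ztop 0.0323
```

Call:
jog_arm(steps=[{"roll": -8.5,"hand": 100},{"roll": -8.5,"hand": 100},{"roll": -8.5,"hand": 100},{"roll": -8.5,"hand": 100},{"roll": -8.5,"hand": 100},{"roll": -8.5,"hand": 100},{"roll": -8.5,"hand": 100},{"roll": -8.5,"hand": 100}])

```text
schema error: expected keys hand, dx, dy, dz, roll
```

```bash
python3 - <<'E'
from h import *
go(.38,-.01,.2,175)
E
```

```text
t 1.05 pos [ 0.1604 -0.5261  0.2016] xdir 106.9 ydir [ 0. -0. -1.] j6 -0.28 op 0.0854 F [-0.7 -0.4  0.7]
ROLL -68.1 dx dy dz [-17.38   0.16 -53.33] alt roll 111.9
```

Call:
jog_arm(steps=[{"hand": 100,"dx": 0,"dy": 0,"dz": -2,"roll": -8.5},{"hand": 100,"dx": 0,"dy": 0,"dz": -2,"roll": -8.5},{"hand": 100,"dx": 0,"dy": 0,"dz": -2,"roll": -8.5},{"hand": 100,"dx": 0,"dy": 0,"dz": -2,"roll": -8.5},{"hand": 100,"dx": 0,"dy": 0,"dz": -2,"roll": -8.5},{"hand": 100,"dx": 0,"dy": 0,"dz": -2,"roll": -8.5},{"hand": 100,"dx": 0,"dy": 0,"dz": -2,"roll": -8.5},{"hand": 100,"dx": 0,"dy": 0,"dz": -2,"roll": -8.5}])

```text
t: 1.85
position: [0.2643, -0.4156, 0.2014]
ee_rot: [0.029, 0.707, -0.706, -0.029]
wrist_force: [0.5, 0.4, -0.3]
opening: 0.0853
```

```bash
python3 - <<'E'
from h import *
go(.437,-.009,.2,175)
E
```

```text
t 1.85 pos [ 0.2643 -0.4156  0.2014] xdir 175.3 ydir [-0.  0. -1.] j6 0.60 op 0.0853 F [ 0.5  0.4 -0.3]
ROLL 0.3 dx dy dz [-13.66   0.15 -42.01] alt roll -179.7
```

Call:
jog_arm(steps=[{"hand": 100,"dx": -1.5,"dy": 0,"dz": -4.5,"roll": 0},{"hand": 100,"dx": -1.5,"dy": 0,"dz": -4.5,"roll": 0},{"hand": 100,"dx": -1.5,"dy": 0,"dz": -4.5,"roll": 0},{"hand": 100,"dx": -1.5,"dy": 0,"dz": -4.5,"roll": 0},{"hand": 100,"dx": -1.5,"dy": 0,"dz": -4.5,"roll": 0},{"hand": 100,"dx": -1.5,"dy": 0,"dz": -4.5,"roll": 0},{"hand": 100,"dx": -1.5,"dy": 0,"dz": -4.5,"roll": 0},{"hand": 100,"dx": -1.5,"dy": 0,"dz": -4.5,"roll": 0}])

```text
t: 2.65
position: [0.4155, -0.0663, 0.202]
ee_rot: [0.031, 0.706, -0.706, -0.031]
wrist_force: [2.2, -0.3, -0.4]
opening: 0.0855
```

```bash
cat >> h.py <<'E'
def blob(A,x,y,r,z0,z1=1,nm=''):
    m=(np.hypot(A[...,0]-x,A[...,1]-y)<r)&(A[...,2]>z0)&(A[...,2]<z1)
    P=A[m]
    if len(P)<5: print(nm,len(P)); return
    rect=cv2.minAreaRect((P[:,:2]*1000).astype(np.float32))
    w,e=np.linalg.eigh(np.cov(P[:,:2].T))
    print(nm,len(P),'mean',np.round(P.mean(0),4),'rect',np.round(rect[0],1),np.round(rect[1],1),'axis %.1f'%(np.degrees(np.arctan2(e[1,1],e[0,1]))%180),'ztop %.4f'%np.percentile(P[:,2],90))
def wrist(name=None):
    s=env.sense(); p=eyes.camera('wrist'); 
    if name: save(p,name)
    return s,p,cloud(p,s)
E
python3 - <<'E'
from h import *
s,p,A=wrist('w1.png')
blob(A,.437,-.009,.04,.062,.09,'jarA wrist')
for d in eyes.silhouettes(p,'jar_a_mid'): print(d['confidence'],d['point'],np.round(np.nanmedian(A[d['pixels']],0),3))
p=eyes.camera('top');save(p,'top1.png')
A=cloud(p)
blob(A,.475,.398,.11,.014,.035,'crate top')
blob(cloud(eyes.camera('scene')),.475,.398,.11,.02,.035,'crate scene')
go(.437,-.009,.2,175)
E
```

```text
jarA wrist 1532 mean [ 0.4377 -0.0108  0.0686] rect [438.2 -10. ] [45.2 45.1] axis 76.6 ztop 0.0697
0.65 [306.0, 226.0] [ 0.436 -0.019  0.068]
crate top 863 mean [0.4793 0.4593 0.0256] rect [459.1 418.4] [188.9 144.1] axis 101.2 ztop 0.0310
crate scene 493 mean [0.4779 0.4401 0.0255] rect [460.4 415.8] [192.1 143.4] axis 88.1 ztop 0.0310
t 2.85 pos [ 0.4153 -0.0673  0.2016] xdir 175.1 ydir [-0. -0. -1.] j6 -0.30 op 0.0853 F [ 0.5 -0.5  0. ]
ROLL 0.1 dx dy dz [-1.65  0.15 -6.  ] alt roll -179.9
```

View pics/w1.png

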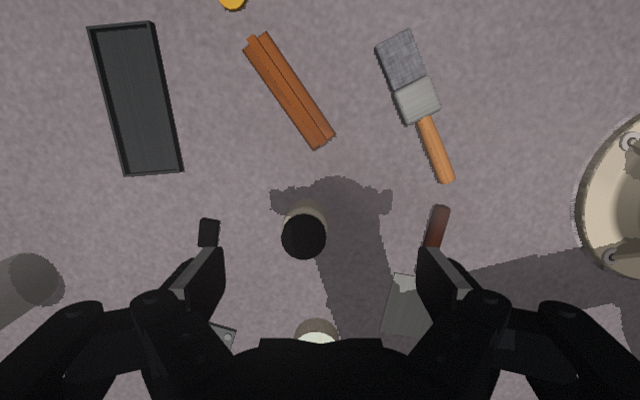

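Call:
jog_arm(steps=[{"hand": 100,"dx": -0.9,"dy": 0,"dz": -3,"roll": 0},{"hand": 100,"dx": -0.85,"dy": 0,"dz": -2.95,"roll": 0},{"hand": 100,"dx": 0,"dy": 3,"dz": 0,"roll": 0},{"hand": 100,"dx": 0,"dy": 3,"dz": 0,"roll": 0},{"hand": 100,"dx": 0,"dy": 3,"dz": 0,"roll": 0},{"hand": 100,"dx": 0,"dy": 2,"dz": 0,"roll": 0},{"hand": 100,"dx": 0,"dy": 1,"dz": 0,"roll": 0},{"hand": 100,"dx": 0,"dy": 0,"dz": 0,"roll": 0}])

```text
t: 3.65
position: [0.4369, -0.0116, 0.0808]
ee_rot: [-0.031, -0.706, 0.707, 0.032]
wrist_force: [-0.2, 0.1, 0.5]
opening: 0.0856
```

```bash
python3 - <<'E'
from h import *
go(.438,-.0095,.026,175)
E
```

```text
t 3.65 pos [ 0.4369 -0.0116  0.0808] xdir 174.9 ydir [-0.002 -0.001 -1.   ] j6 -0.42 op 0.0856 F [-0.2  0.1  0.5]
ROLL -0.1 dx dy dz [-0.1   5.48 -0.23] alt roll 179.9
```

Call:
jog_arm(steps=[{"hand": 100,"dx": -0.1,"dy": 0,"dz": -0.2,"roll": 0},{"hand": 100,"dx": 0,"dy": 2,"dz": 0,"roll": 0},{"hand": 100,"dx": 0,"dy": 2,"dz": 0,"roll": 0},{"hand": 100,"dx": 0,"dy": 1,"dz": 0,"roll": 0},{"hand": 100,"dx": 0,"dy": 0.4,"dz": 0,"roll": 0},{"hand": 55,"dx": 0,"dy": 0,"dz": 0,"roll": 0},{"hand": 50,"dx": 0,"dy": 0,"dz": 0,"roll": 0},{"hand": 50,"dx": 0,"dy": 0,"dz": 0,"roll": 0}])

```text
t: 4.45
position: [0.4397, -0.0085, 0.0286]
ee_rot: [0.032, 0.707, -0.706, -0.03]
wrist_force: [-5.9, 1.1, 23.7]
opening: 0.0446
```

```bash
python3 - <<'E'
from h import *
go(.438,-.0095,.026,175)
E
```

```text
t 4.45 pos [ 0.4397 -0.0085  0.0286] xdir 175.0 ydir [ 0.002  0.    -1.   ] j6 -0.43 op 0.0446 F [-5.9  1.1 23.7]
ROLL -0.0 dx dy dz [0.16 0.26 0.12] alt roll 180.0
```

```bash
python3 - <<'E'
from h import *
s,p,A=wrist('w2.png')
p=eyes.camera('scene'); cv2.imwrite('pics/s2.png',cv2.resize(p['color'][130:270,220:440,::-1],None,fx=3.5,fy=3.5))
go(.438,-.0095,.026,175)
E
```

```text
t 4.55 pos [ 0.4397 -0.0085  0.029 ] xdir 175.0 ydir [ 0.002  0.    -1.   ] j6 -0.43 op 0.0440 F [-2.8  0.1  6.7]
ROLL -0.0 dx dy dz [0.17 0.3  0.11] alt roll 180.0
```

View pics/s2.png

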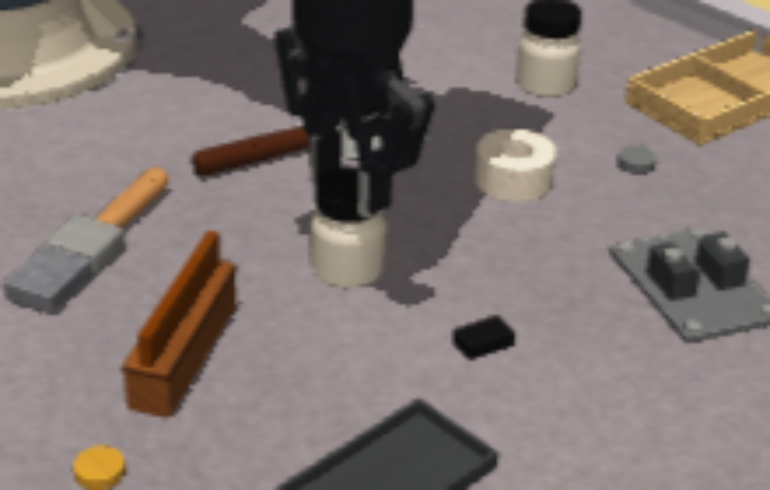

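View pics/w2.png

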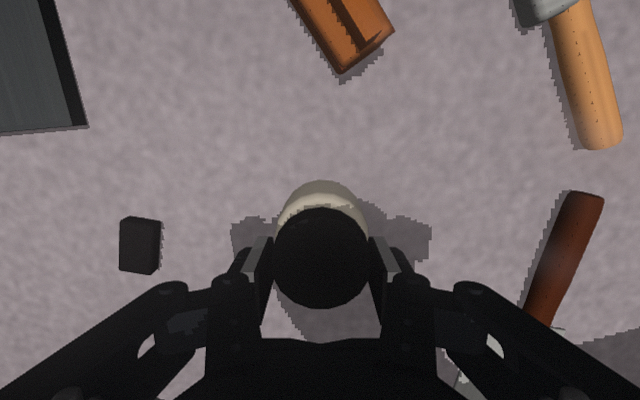

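Call:
jog_arm(steps=[{"hand": 40,"dx": 0,"dy": 0,"dz": 0,"roll": 0},{"hand": 40,"dx": 0,"dy": -0.5,"dz": 0,"roll": 0},{"hand": 40,"dx": 0,"dy": -1.5,"dz": 0,"roll": 0},{"hand": 40,"dx": 0,"dy": -2,"dz": 0,"roll": 0},{"hand": 40,"dx": 0,"dy": -2,"dz": 0,"roll": 0},{"hand": 40,"dx": 0,"dy": -2,"dz": 0,"roll": 0},{"hand": 40,"dx": 0,"dy": -2,"dz": 0,"roll": 0},{"hand": 40,"dx": 0,"dy": 0,"dz": 0,"roll": 0}])

```text
t: 5.35
position: [0.4408, -0.0083, 0.1305]
ee_rot: [0.033, 0.707, -0.706, -0.029]
wrist_force: [0.2, 0.2, -2.2]
opening: 0.0439
```

```bash
python3 - <<'E'
from h import *
s,p,A=wrist('w3.png')
for n in ('top','scene'):
    p=eyes.camera(n); A=cloud(p)
    if n=='scene': cv2.imwrite('pics/s3.png',cv2.resize(p['color'][90:270,220:500,::-1],None,fx=2.8,fy=2.8))
    for l in ('crate','post','clamp','tray'):
        d=eyes.silhouettes(p,l)
        if not d: print(n,l,'none'); continue
        m=d[0]['pixels']
        P=A[m]; P=P[(P[:,2]>-.005)&(P[:,2]<.06)]
        # drop stray via median distance
        c=np.median(P[:,:2],0)
        P=P[np.hypot(*(P[:,:2]-c).T)<.1]
        rect=cv2.minAreaRect((P[:,:2]*1000).astype(np.float32))
        print(n,l,len(P),'rect',np.round(rect,1) if 0 else [np.round(r,1) for r in rect])
go(.438,-.0095,.15,175)
E
```

```text
top crate none
top post 497 rect [array([ 476.5, -390.3]), array([67.4, 66.4]), np.float64(89.5)]
top clamp 1075 rect [array([614.2, 154.5]), array([ 76.3, 110.8]), np.float64(66.1)]
top tray 1363 rect [array([ 608.3, -159.5]), array([158.6,  65.3]), np.float64(89.8)]
scene crate 1109 rect [array([477.2, 398.7]), array([163.8,  88.3]), np.float64(82.2)]
scene post 966 rect [array([ 473.9, -392.1]), array([69.8, 77.6]), np.float64(86.7)]
scene clamp 967 rect [array([620.3, 163.9]), array([ 98.3, 111.5]), np.float64(66.2)]
scene tray 2136 rect [array([ 610.6, -159.7]), array([159.2,  68.4]), np.float64(89.4)]
t 5.90 pos [ 0.4388 -0.0087  0.1273] xdir 174.9 ydir [-0.001 -0.    -1.   ] j6 -0.43 op 0.0440 F [-0.2 -0.1 -1.4]
ROLL -0.1 dx dy dz [ 0.07 -2.27  0.09] alt roll 179.9
```

View pics/s3.png

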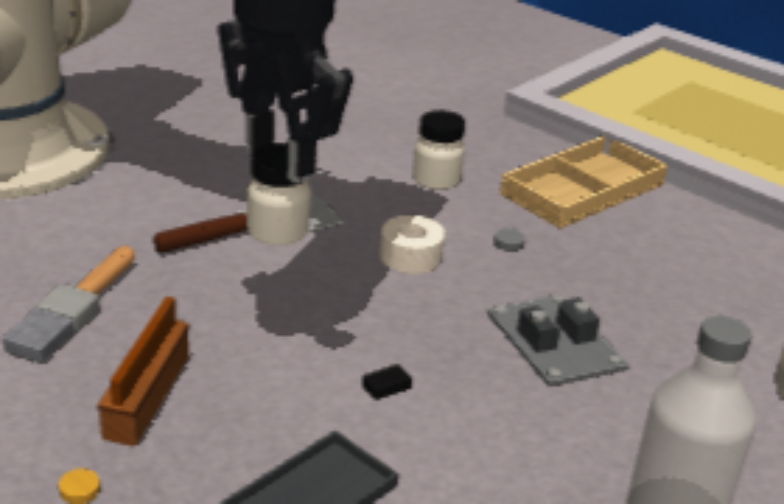

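View pics/w3.png

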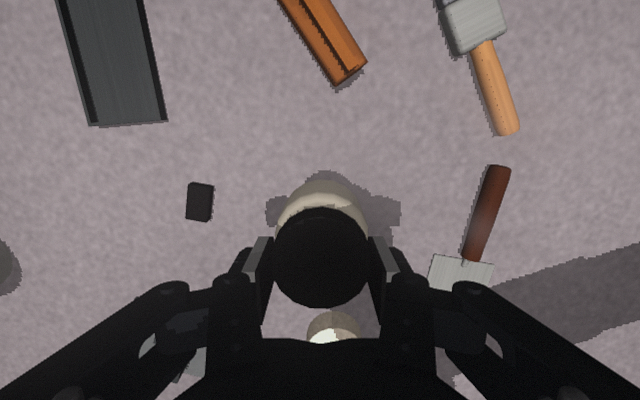

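```bash
python3 - <<'E'
from h import *
go(.4813,.4367,.127,172)
E
```

```text
t 5.90 pos [ 0.4388 -0.0087  0.1273] xdir 174.9 ydir [-0.001 -0.    -1.   ] j6 -0.43 op 0.0440 F [-0.2 -0.1 -1.4]
ROLL 2.9 dx dy dz [ 1.990e+00  2.000e-02 -4.469e+01] alt roll -177.1
```

Call:
jog_arm(steps=[{"hand": 40,"dx": 0,"dy": 0,"dz": -1.5,"roll": 2.9},{"hand": 40,"dx": 0.2,"dy": 0,"dz": -3.5,"roll": 0},{"hand": 40,"dx": 0.2,"dy": 0,"dz": -4.5,"roll": 0},{"hand": 40,"dx": 0.2,"dy": 0,"dz": -4.5,"roll": 0},{"hand": 40,"dx": 0.2,"dy": 0,"dz": -4.5,"roll": 0},{"hand": 40,"dx": 0.2,"dy": 0,"dz": -4.5,"roll": 0},{"hand": 40,"dx": 0.2,"dy": 0,"dz": -4.5,"roll": 0},{"hand": 40,"dx": 0.2,"dy": 0,"dz": -4.5,"roll": 0}])

```text
t: 6.7
position: [0.4684, 0.3122, 0.1275]
ee_rot: [-0.049, -0.705, 0.705, 0.049]
wrist_force: [0.8, -0.7, -1.4]
opening: 0.044
```

Call:
jog_arm(steps=[{"hand": 40,"dx": 0.2,"dy": 0,"dz": -4,"roll": 0},{"hand": 40,"dx": 0.2,"dy": 0,"dz": -4,"roll": 0},{"hand": 40,"dx": 0.2,"dy": 0,"dz": -3,"roll": 0},{"hand": 40,"dx": 0,"dy": 0,"dz": -1,"roll": 0},{"hand": 40,"dx": 0,"dy": 0,"dz": 0,"roll": 0},{"hand": 40,"dx": 0,"dy": 0,"dz": 0,"roll": 0},{"hand": 40,"dx": 0,"dy": 0,"dz": 0,"roll": 0},{"hand": 40,"dx": 0,"dy": 0,"dz": 0,"roll": 0}])

```text
t: 7.5
position: [0.4794, 0.429, 0.1281]
ee_rot: [0.049, 0.705, -0.705, -0.049]
wrist_force: [0.5, -0.3, -1.5]
opening: 0.044
```

```bash
python3 - <<'E'
from h import *
go(.4813,.4367,.127,172)
s,p,A=wrist('w4.png')
p=eyes.camera('scene'); cv2.imwrite('pics/s4.png',cv2.resize(p['color'][90:200,350:500,::-1],None,fx=5,fy=5))
E
```

```text
t 7.50 pos [0.4794 0.429  0.1281] xdir 172.0 ydir [ 0.  0. -1.] j6 -1.11 op 0.0440 F [ 0.5 -0.3 -1.5]
ROLL -0.0 dx dy dz [-0.08  0.11 -0.78] alt roll 180.0
```

View pics/s4.png

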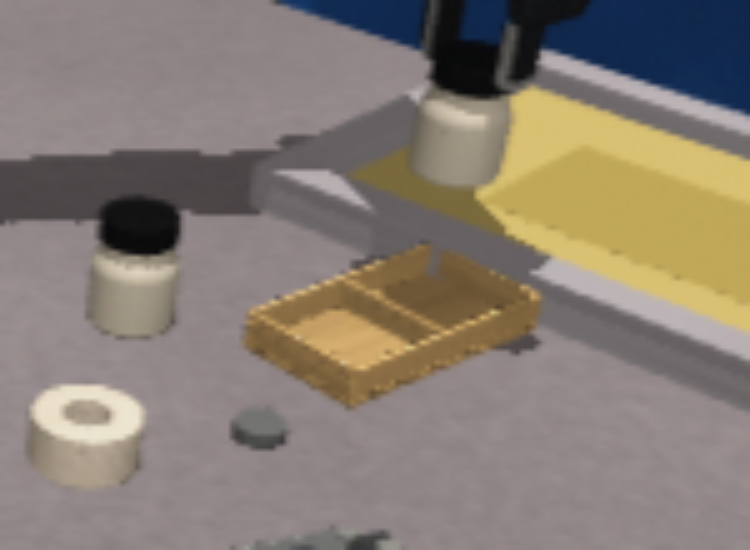

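View pics/w4.png

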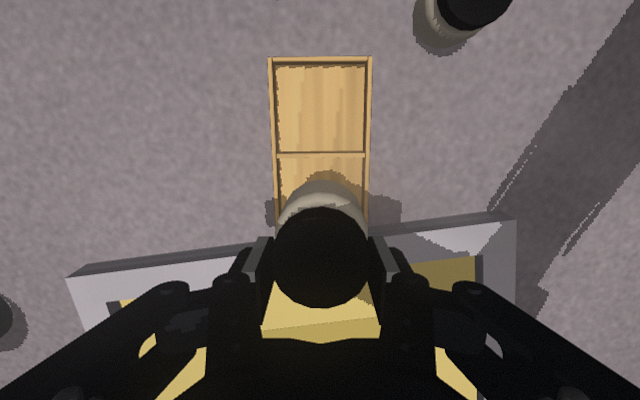

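```bash
python3 - <<'E'
from h import *
s,p,A=wrist()
for (u0,u1,v0,v1,n) in [(270,370,55,66,'near'),(280,360,148,160,'div'),(266,278,70,180,'L'),(360,374,70,180,'R')]:
    B=A[v0:v1,u0:u1].reshape(-1,3); B=B[(B[:,2]>.021)&(B[:,2]<.03)]
    if len(B)<5: print(n,len(B));continue
    w,e=np.linalg.eigh(np.cov(B[:,:2].T)); print(n,len(B),np.round(B.mean(0),4),'axis %.1f'%(np.degrees(np.arctan2(e[1,1],e[0,1]))%180))
B=A[66:148,280:360].reshape(-1,3); print('floor',np.nanmedian(B,0))
go(.4813,.4367,.127,172)
E
```

```text
near 544 [0.4648 0.322  0.0226] axis 172.5
div 16 [0.4737 0.3985 0.0213] axis 173.0
L 512 [0.5114 0.368  0.0227] axis 82.5
R 515 [0.4316 0.3787 0.0226] axis 82.5
floor [0.47010894 0.35866537 0.00279859]
t 7.65 pos [0.4794 0.4295 0.128 ] xdir 172.0 ydir [ 0.  0. -1.] j6 -1.11 op 0.0438 F [-0.5  0.1 -2. ]
ROLL 0.0 dx dy dz [-0.09  0.1  -0.74] alt roll -180.0
```

Call:
jog_arm(steps=[{"hand": 40,"dx": 0,"dy": 0,"dz": -0.9,"roll": 0},{"hand": 40,"dx": 0,"dy": 2,"dz": 0,"roll": 0},{"hand": 40,"dx": 0,"dy": 2,"dz": 0,"roll": 0},{"hand": 40,"dx": 0,"dy": 2,"dz": 0,"roll": 0},{"hand": 40,"dx": 0,"dy": 2,"dz": 0,"roll": 0},{"hand": 40,"dx": 0,"dy": 0.7,"dz": 0,"roll": 0},{"hand": 40,"dx": 0,"dy": 0.3,"dz": 0,"roll": 0},{"hand": 40,"dx": 0,"dy": 0.2,"dz": 0,"roll": 0}])

```text
t: 8.45
position: [0.481, 0.4395, 0.0363]
ee_rot: [0.049, 0.706, -0.705, -0.049]
wrist_force: [0.4, -0.0, -1.4]
opening: 0.044
```

```bash
python3 - <<'E'
from h import *
go(.481,.4388,.033,172)
p=eyes.camera('scene'); cv2.imwrite('pics/s5.png',cv2.resize(p['color'][90:200,350:500,::-1],None,fx=5,fy=5))
go(.481,.4388,.033,172)
E
```

```text
t 8.45 pos [0.481  0.4395 0.0363] xdir 172.1 ydir [ 0.001  0.001 -1.   ] j6 -1.12 op 0.0440 F [ 0.4 -0.  -1.4]
ROLL 0.1 dx dy dz [-0.01  0.33  0.07] alt roll -179.9
t 8.50 pos [0.4809 0.4395 0.0362] xdir 172.1 ydir [ 0.001  0.001 -1.   ] j6 -1.12 op 0.0438 F [-0.  -0.4 -1.6]
ROLL 0.1 dx dy dz [-0.02  0.32  0.07] alt roll -179.9
```

View pics/s5.png

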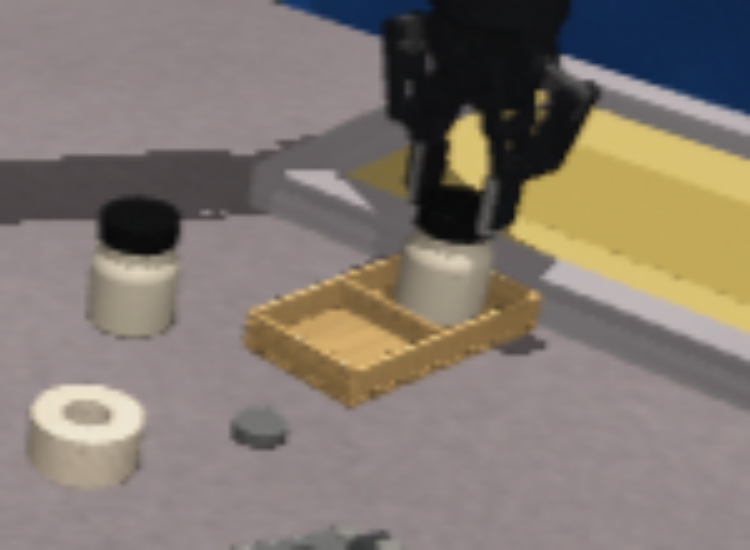

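Call:
jog_arm(steps=[{"hand": 40,"dx": 0,"dy": 0.2,"dz": 0,"roll": 0},{"hand": 40,"dx": 0,"dy": 0.1,"dz": 0,"roll": 0},{"hand": 40,"dx": 0,"dy": 0.1,"dz": 0,"roll": 0},{"hand": 55,"dx": 0,"dy": 0,"dz": 0,"roll": 0},{"hand": 65,"dx": 0,"dy": 0,"dz": 0,"roll": 0},{"hand": 75,"dx": 0,"dy": 0,"dz": 0,"roll": 0},{"hand": 80,"dx": 0,"dy": 0,"dz": 0,"roll": 0},{"hand": 80,"dx": 0,"dy": 0,"dz": 0,"roll": 0}])

```text
t: 9.3
position: [0.4805, 0.4389, 0.0315]
ee_rot: [-0.049, -0.705, 0.705, 0.049]
wrist_force: [-1.3, 0.5, 0.1]
opening: 0.0686
```

Call:
jog_arm(steps=[{"hand": 80,"dx": 0,"dy": -0.5,"dz": 0,"roll": 0},{"hand": 80,"dx": 0,"dy": -1.5,"dz": 0,"roll": 0},{"hand": 80,"dx": 0,"dy": -3,"dz": 0,"roll": 0},{"hand": 80,"dx": 0,"dy": -4,"dz": 0,"roll": 0},{"hand": 100,"dx": 0,"dy": -3,"dz": 0,"roll": 0},{"hand": 100,"dx": 0,"dy": 0,"dz": 2,"roll": 0},{"hand": 100,"dx": 0,"dy": 0,"dz": 2,"roll": 0},{"hand": 100,"dx": 0,"dy": 0,"dz": 2,"roll": 0}])

```text
t: 10.1
position: [0.4721, 0.379, 0.1522]
ee_rot: [0.049, 0.706, -0.705, -0.049]
wrist_force: [-0.1, 0.8, -0.7]
opening: 0.0853
```

```bash
python3 - <<'E'
from h import *
s,p,A=wrist('w6.png')
blob(A,.48,.438,.035,.066,.1,'jarA')
blob(A,.358,.30,.04,.064,.1,'jarB')
go(.358,.30,.15,172)
E
```

```text
jarA 2140 mean [0.479  0.437  0.0726] rect [479.  438.4] [45.4 45.8] axis 83.7 ztop 0.0736
jarB 3234 mean [0.3591 0.2997 0.0687] rect [358.5 300. ] [45.6 46.1] axis 6.6 ztop 0.0696
t 10.15 pos [0.4718 0.3764 0.1527] xdir 172.0 ydir [ 0.  0. -1.] j6 -1.07 op 0.0854 F [-0.7 -2.4 -0.1]
ROLL -0.0 dx dy dz [10.21  0.27  9.15] alt roll 180.0
```

View pics/w6.png

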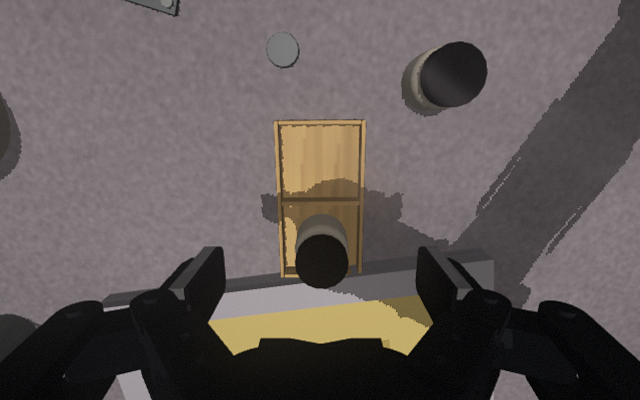

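Call:
jog_arm(steps=[{"hand": 100,"dx": 2,"dy": 0,"dz": 1.8,"roll": 0},{"hand": 100,"dx": 2,"dy": 0,"dz": 1.8,"roll": 0},{"hand": 100,"dx": 2,"dy": 0,"dz": 1.8,"roll": 0},{"hand": 100,"dx": 2,"dy": 0,"dz": 1.8,"roll": 0},{"hand": 100,"dx": 2,"dy": 0,"dz": 1.8,"roll": 0},{"hand": 100,"dx": 0.2,"dy": 2,"dz": 0.1,"roll": 0},{"hand": 100,"dx": 0,"dy": 2,"dz": 0,"roll": 0},{"hand": 100,"dx": 0,"dy": 1,"dz": 0,"roll": 0}])

```text
t: 10.95
position: [0.3579, 0.3029, 0.1007]
ee_rot: [-0.049, -0.705, 0.706, 0.049]
wrist_force: [-0.1, 0.5, 0.3]
opening: 0.0857
```

```bash
python3 - <<'E'
from h import *
s,p,A=wrist()
blob(A,.358,.30,.04,.064,.1,'jarB')
go(.3585,.30,.032,172)
E
```

```text
jarB 3591 mean [0.3581 0.2987 0.0687] rect [358.1 299.6] [45.6 45.5] axis 81.2 ztop 0.0696
t 11.00 pos [0.3576 0.3025 0.0995] xdir 172.0 ydir [-0.002 -0.002 -1.   ] j6 -1.18 op 0.0852 F [-0.3  0.1 -1.6]
ROLL 0.0 dx dy dz [-0.14  6.75  0.22] alt roll -180.0
```

Call:
jog_arm(steps=[{"hand": 100,"dx": 0,"dy": 1,"dz": 0.3,"roll": 0},{"hand": 100,"dx": 0,"dy": 2,"dz": 0,"roll": 0},{"hand": 100,"dx": 0,"dy": 2,"dz": 0,"roll": 0},{"hand": 100,"dx": 0,"dy": 1.2,"dz": 0,"roll": 0},{"hand": 100,"dx": 0,"dy": 0.5,"dz": 0,"roll": 0},{"hand": 60,"dx": 0,"dy": 0,"dz": 0,"roll": 0},{"hand": 50,"dx": 0,"dy": 0,"dz": 0,"roll": 0},{"hand": 40,"dx": 0,"dy": 0,"dz": 0,"roll": 0}])

```text
t: 11.8
position: [0.3588, 0.3012, 0.0356]
ee_rot: [0.049, 0.706, -0.705, -0.048]
wrist_force: [-2.5, -3.4, 23.4]
opening: 0.0439
```

Call:
jog_arm(steps=[{"hand": 40,"dx": 0,"dy": 0,"dz": 0,"roll": 0},{"hand": 40,"dx": 0,"dy": -0.5,"dz": 0,"roll": 0},{"hand": 40,"dx": 0,"dy": -1.5,"dz": 0,"roll": 0},{"hand": 40,"dx": 0,"dy": -2,"dz": 0,"roll": 0},{"hand": 40,"dx": 0,"dy": -2,"dz": 0,"roll": 0},{"hand": 40,"dx": 0,"dy": -2,"dz": 0,"roll": 0},{"hand": 40,"dx": 0,"dy": -1,"dz": 0,"roll": 0},{"hand": 40,"dx": 0,"dy": 0,"dz": 0,"roll": 0}])

```text
t: 12.6
position: [0.3586, 0.3013, 0.1259]
ee_rot: [0.05, 0.706, -0.704, -0.049]
wrist_force: [-0.7, 0.1, -2.5]
opening: 0.042
```

```bash
python3 - <<'E'
from h import *
s,p,A=wrist('w7.png')
go(.4703,.361,.12,172)
E
```

```text
t 12.65 pos [0.358  0.3007 0.1246] xdir 172.0 ydir [-0.     0.001 -1.   ] j6 -1.17 op 0.0421 F [-0.8 -0.7 -2.2]
ROLL 0.0 dx dy dz [-10.28   0.46  -7.54] alt roll -180.0
```

View pics/w7.png

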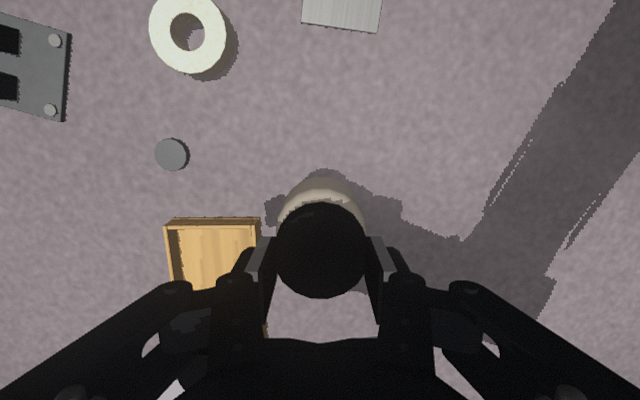

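```bash
python3 - <<'E'
from h import *
s,p,A=wrist()
blob(A,s['position'][0],s['position'][1],.02,.12,.2,'cap')
m=(np.hypot(A[...,0]-s['position'][0],A[...,1]-s['position'][1])<.018); print(np.nanmedian(A[m],0), np.nanpercentile(A[m][:,2],[5,50,95]))
p=eyes.camera('scene'); cv2.imwrite('pics/s7.png',cv2.resize(p['color'][70:190,320:470,::-1],None,fx=5,fy=5))
go(.4703,.361,.12,172)
E
```

```text
cap 5109 mean [0.358  0.3002 0.157 ] rect [358.1 300.6] [39.7 39.7] axis 119.4 ztop 0.1578
[0.35676483 0.28932889 0.22945269] [0.15614155 0.22945269 0.24367794]
t 12.75 pos [0.3575 0.2999 0.1235] xdir 172.0 ydir [-0.002 -0.001 -1.   ] j6 -1.17 op 0.0422 F [-0.4  0.3 -2. ]
ROLL 0.0 dx dy dz [-10.32   0.32  -7.62] alt roll -180.0
```

View pics/s7.png

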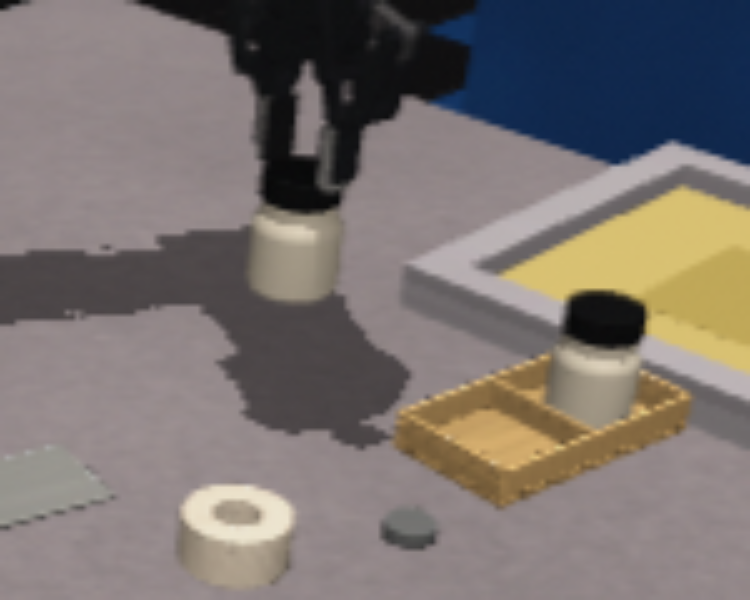

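Call:
jog_arm(steps=[{"hand": 40,"dx": -1,"dy": 0,"dz": -0.7,"roll": 0},{"hand": 40,"dx": -2,"dy": 0,"dz": -1.4,"roll": 0},{"hand": 40,"dx": -2,"dy": 0,"dz": -1.5,"roll": 0},{"hand": 40,"dx": -2,"dy": 0,"dz": -1.5,"roll": 0},{"hand": 40,"dx": -2,"dy": 0,"dz": -1.5,"roll": 0},{"hand": 40,"dx": -1.2,"dy": 0,"dz": -0.9,"roll": 0},{"hand": 40,"dx": 0,"dy": 0,"dz": 0,"roll": 0},{"hand": 40,"dx": 0,"dy": 0,"dz": 0,"roll": 0}])

```text
t: 13.55
position: [0.4694, 0.3603, 0.1232]
ee_rot: [-0.049, -0.705, 0.706, 0.05]
wrist_force: [-0.0, 0.1, -1.6]
opening: 0.0417
```

```bash
python3 - <<'E'
from h import *
go(.4700,.3606,.041,172)
E
```

```text
t 13.55 pos [0.4694 0.3603 0.1232] xdir 172.0 ydir [-0.002 -0.002 -1.   ] j6 -1.06 op 0.0417 F [-0.   0.1 -1.6]
ROLL 0.0 dx dy dz [-0.06  8.22 -0.06] alt roll -180.0
```

Call:
jog_arm(steps=[{"hand": 40,"dx": 0,"dy": 2,"dz": 0,"roll": 0},{"hand": 40,"dx": 0,"dy": 2,"dz": 0,"roll": 0},{"hand": 40,"dx": 0,"dy": 2,"dz": 0,"roll": 0},{"hand": 40,"dx": 0,"dy": 1,"dz": 0,"roll": 0},{"hand": 40,"dx": 0,"dy": 0.5,"dz": 0,"roll": 0},{"hand": 40,"dx": 0,"dy": 0.2,"dz": 0,"roll": 0},{"hand": 40,"dx": 0,"dy": 0.1,"dz": 0,"roll": 0},{"hand": 40,"dx": 0,"dy": 0,"dz": 0,"roll": 0}])

```text
t: 14.35
position: [0.4699, 0.3611, 0.0473]
ee_rot: [0.049, 0.706, -0.705, -0.049]
wrist_force: [0.3, -0.4, -1.3]
opening: 0.0421
```

```bash
python3 - <<'E'
from h import *
s,p,A=wrist('w8.png')
blob(A,s['position'][0],s['position'][1],.02,.05,.1,'cap')
go(.4700,.3606,.041,172)
E
```

```text
cap 5095 mean [0.4698 0.3605 0.0798] rect [469.9 361. ] [39.6 39.8] axis 66.1 ztop 0.0805
t 14.40 pos [0.4699 0.361  0.0474] xdir 172.1 ydir [ 0.001  0.001 -1.   ] j6 -1.06 op 0.0419 F [-0.  -0.1 -1.5]
ROLL 0.1 dx dy dz [-0.02  0.64  0.04] alt roll -179.9
```

Call:
jog_arm(steps=[{"hand": 40,"dx": 0,"dy": 0.3,"dz": 0,"roll": 0},{"hand": 40,"dx": 0,"dy": 0.2,"dz": 0,"roll": 0},{"hand": 40,"dx": 0,"dy": 0.1,"dz": 0,"roll": 0},{"hand": 40,"dx": 0,"dy": 0.1,"dz": 0,"roll": 0},{"hand": 40,"dx": 0,"dy": 0,"dz": 0,"roll": 0},{"hand": 55,"dx": 0,"dy": 0,"dz": 0,"roll": 0},{"hand": 65,"dx": 0,"dy": 0,"dz": 0,"roll": 0},{"hand": 80,"dx": 0,"dy": 0,"dz": 0,"roll": 0}])

```text
t: 15.2
position: [0.4698, 0.3608, 0.0396]
ee_rot: [0.049, 0.705, -0.705, -0.049]
wrist_force: [0.2, 0.1, 0.1]
opening: 0.0676
```

Call:
jog_arm(steps=[{"hand": 80,"dx": 0,"dy": 0,"dz": 0,"roll": 0},{"hand": 80,"dx": 0,"dy": -0.5,"dz": 0,"roll": 0},{"hand": 80,"dx": 0,"dy": -1.5,"dz": 0,"roll": 0},{"hand": 80,"dx": 0,"dy": -3,"dz": 0,"roll": 0},{"hand": 100,"dx": 0,"dy": -4,"dz": 0,"roll": 0},{"hand": 100,"dx": 0,"dy": -3,"dz": 2,"roll": 0},{"hand": 100,"dx": 0,"dy": 0,"dz": 3,"roll": 0},{"hand": 100,"dx": 0,"dy": 0,"dz": 3,"roll": 0}])

```text
t: 16.0
position: [0.4588, 0.2813, 0.1611]
ee_rot: [0.049, 0.706, -0.705, -0.048]
wrist_force: [-0.7, 0.1, -0.8]
opening: 0.0855
```

```bash
python3 - <<'E'
from h import *
s,p,A=wrist('w9.png')
blob(A,.48,.438,.035,.066,.1,'jarA')
blob(A,.47,.36,.035,.066,.1,'jarB')
q=eyes.camera('top'); V=eyes.camera('scene')
blob(cloud(q),.438,-.153,.08,.052,.09,'blade top'); blob(cloud(V),.438,-.153,.08,.052,.09,'blade scene')
save(V,'s9.png')
go(.439,-.153,.2,30)
go(.439,-.153,.2)
E
```

```text
jarA 427 mean [0.477  0.4207 0.0713] rect [477.1 421.1] [12.6 40. ] axis 173.0 ztop 0.0734
jarB 1951 mean [0.4688 0.3575 0.0726] rect [468.9 358.8] [45.3 46. ] axis 82.7 ztop 0.0736
blade top 144 mean [ 0.4379 -0.1531  0.0596] rect [ 437.9 -153.2] [  8.  115.7] axis 120.0 ztop 0.0617
blade scene 184 mean [ 0.443  -0.1571  0.0582] rect [ 439.9 -153.8] [  9.8 116.5] axis 119.7 ztop 0.0605
t 16.15 pos [0.4586 0.2803 0.1607] xdir 172.0 ydir [ 0.001  0.001 -1.   ] j6 -0.98 op 0.0853 F [-0.5  0.7  0.5]
ROLL -38.0 dx dy dz [23.36 -3.98 36.55] alt roll 142.0
t 16.15 pos [0.4586 0.2803 0.1607] xdir 172.0 ydir [ 0.001  0.001 -1.   ] j6 -0.98 op 0.0853 F [-0.5  0.7  0.5]
ROLL 0.0 dx dy dz [-4.12 -3.98 43.18] alt roll 0.0
```

View pics/w9.png

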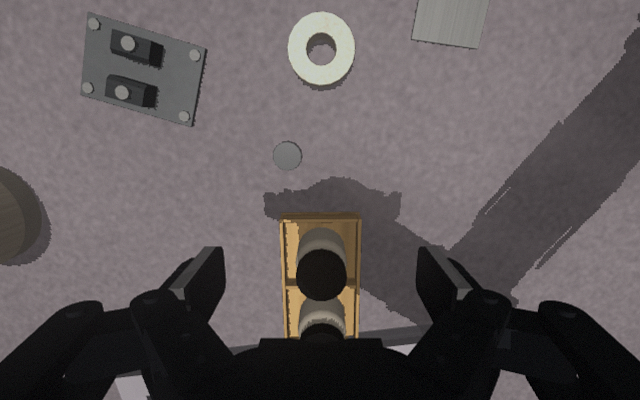

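View pics/s9.png

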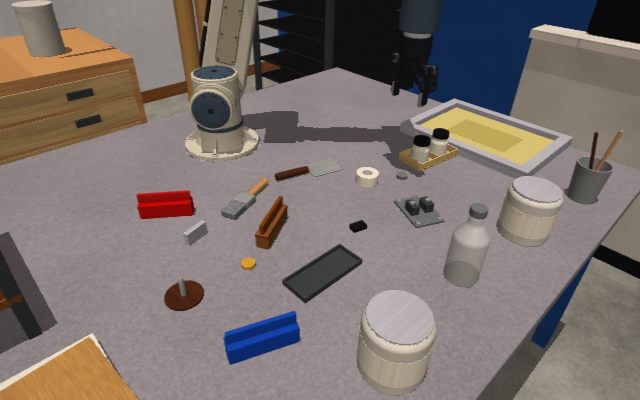

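Call:
jog_arm(steps=[{"hand": 100,"dx": 0,"dy": -0.5,"dz": 0,"roll": -7.6},{"hand": 100,"dx": 0,"dy": -0.5,"dz": 0,"roll": -7.6},{"hand": 100,"dx": 0,"dy": -0.5,"dz": 0,"roll": -7.6},{"hand": 100,"dx": 0,"dy": -0.5,"dz": 0,"roll": -7.6},{"hand": 100,"dx": 0,"dy": 0,"dz": 0,"roll": -7.6},{"hand": 100,"dx": 1.2,"dy": 0,"dz": 1.8,"roll": 0},{"hand": 100,"dx": 2.2,"dy": 0,"dz": 3.5,"roll": 0},{"hand": 100,"dx": 2.4,"dy": 0,"dz": 3.8,"roll": 0}])

```text
t: 16.95
position: [0.454, 0.1737, 0.1794]
ee_rot: [0.184, -0.683, 0.683, -0.184]
wrist_force: [1.0, -0.4, 0.5]
opening: 0.0854
```

Call:
jog_arm(steps=[{"hand": 100,"dx": 2.4,"dy": 0,"dz": 3.8,"roll": 0},{"hand": 100,"dx": 2.4,"dy": 0,"dz": 3.8,"roll": 0},{"hand": 100,"dx": 2.4,"dy": 0,"dz": 3.8,"roll": 0},{"hand": 100,"dx": 2.4,"dy": 0,"dz": 3.8,"roll": 0},{"hand": 100,"dx": 2.4,"dy": 0,"dz": 3.8,"roll": 0},{"hand": 100,"dx": 2,"dy": 0,"dz": 3,"roll": 0},{"hand": 100,"dx": 1,"dy": 0,"dz": 1.5,"roll": 0},{"hand": 100,"dx": 0,"dy": 0,"dz": 0,"roll": 0}])

```text
t: 17.75
position: [0.442, -0.1064, 0.1797]
ee_rot: [0.182, -0.683, 0.683, -0.182]
wrist_force: [-0.7, 0.8, -0.2]
opening: 0.0858
```

```bash
python3 - <<'E'
from h import *
s,p,A=wrist('w10.png')
blob(A,.439,-.153,.08,.052,.09,'blade')
for i,d in enumerate(eyes.silhouettes(p,'tray')): blob(np.where(d['pixels'][...,None],A,np.nan),.609,-.16,.1,-.01,.02,'tray%d'%i)
go(.439,-.153,.12,30)
E
```

```text
blade 1217 mean [ 0.4402 -0.1565  0.0586] rect [ 438.4 -153.8] [  8.2 115.6] axis 120.1 ztop 0.0597
tray0 0
t 17.85 pos [ 0.4421 -0.1046  0.1796] xdir -150.0 ydir [ 0.  0. -1.] j6 0.41 op 0.0854 F [-0.6  0.4 -0.1]
ROLL 0.0 dx dy dz [2.69 5.96 4.04] alt roll -180.0
```

View pics/w10.png

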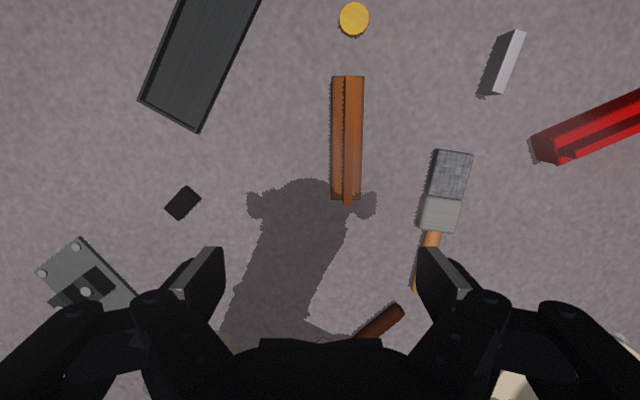

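Call:
jog_arm(steps=[{"hand": 100,"dx": 0.9,"dy": 0,"dz": 1.3,"roll": 0},{"hand": 100,"dx": 1,"dy": 1,"dz": 1.5,"roll": 0},{"hand": 100,"dx": 0.8,"dy": 2,"dz": 1.3,"roll": 0},{"hand": 100,"dx": 0,"dy": 2,"dz": 0,"roll": 0},{"hand": 80,"dx": 0,"dy": 2,"dz": 0,"roll": 0},{"hand": 80,"dx": 0,"dy": 1,"dz": 0,"roll": 0},{"hand": 80,"dx": 0,"dy": 0,"dz": 0,"roll": 0},{"hand": 80,"dx": 0,"dy": 0,"dz": 0,"roll": 0}])

```text
t: 18.65
position: [0.4396, -0.1535, 0.1004]
ee_rot: [0.183, -0.683, 0.683, -0.184]
wrist_force: [1.4, 0.2, 0.5]
opening: 0.068
```

```bash
python3 - <<'E'
from h import *
s,p,A=wrist('w11.png')
blob(A,.439,-.153,.08,.052,.066,'blade')
go(.4387,-.1535,.012,30)
E
```

```text
blade 1835 mean [ 0.4407 -0.1578  0.0588] rect [ 438.4 -153.7] [  8.  116.1] axis 120.3 ztop 0.0596
t 18.70 pos [ 0.4398 -0.1536  0.1007] xdir -149.9 ydir [ 0.002 -0.    -1.   ] j6 0.52 op 0.0684 F [0.  0.3 0.6]
ROLL 0.1 dx dy dz [ 0.1   8.87 -0.08] alt roll -179.9
```

View pics/w11.png

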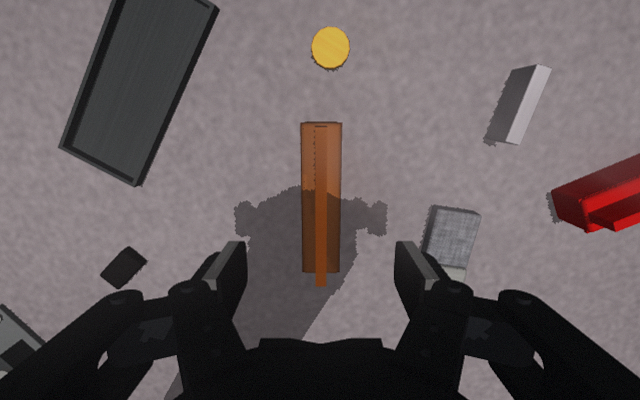

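Call:
jog_arm(steps=[{"hand": 80,"dx": 0.1,"dy": 2,"dz": 0,"roll": 0},{"hand": 80,"dx": 0,"dy": 2,"dz": 0,"roll": 0},{"hand": 80,"dx": 0,"dy": 2,"dz": 0,"roll": 0},{"hand": 80,"dx": 0,"dy": 1.5,"dz": 0,"roll": 0},{"hand": 80,"dx": 0,"dy": 0.9,"dz": 0,"roll": 0},{"hand": 80,"dx": 0,"dy": 0.4,"dz": 0,"roll": 0},{"hand": 80,"dx": 0,"dy": 0,"dz": 0,"roll": 0},{"hand": 80,"dx": 0,"dy": 0,"dz": 0,"roll": 0}])

```text
t: 19.5
position: [0.4388, -0.1545, 0.0124]
ee_rot: [0.183, -0.683, 0.683, -0.184]
wrist_force: [0.2, 0.4, 0.2]
opening: 0.0679
```

```bash
python3 - <<'E'
from h import *
go(.4387,-.1535,.012,30)
E
```

```text
t 19.50 pos [ 0.4388 -0.1545  0.0124] xdir -149.9 ydir [ 0.002 -0.    -1.   ] j6 0.52 op 0.0679 F [0.2 0.4 0.2]
ROLL 0.1 dx dy dz [-0.04  0.04 -0.09] alt roll -179.9
```

Call:
jog_arm(steps=[{"hand": 40,"dx": 0,"dy": 0,"dz": 0,"roll": 0},{"hand": 25,"dx": 0,"dy": 0,"dz": 0,"roll": 0},{"hand": 25,"dx": 0,"dy": 0,"dz": 0,"roll": 0},{"hand": 25,"dx": 0,"dy": 0,"dz": 0,"roll": 0},{"hand": 25,"dx": 0,"dy": 0,"dz": 0,"roll": 0},{"hand": 25,"dx": 0,"dy": 0,"dz": 0,"roll": 0},{"hand": 25,"dx": 0,"dy": -0.5,"dz": 0,"roll": 0},{"hand": 25,"dx": 0,"dy": -1,"dz": 0,"roll": 0}])

```text
t: 20.3
position: [0.4373, -0.1544, 0.0266]
ee_rot: [-0.184, 0.683, -0.683, 0.183]
wrist_force: [-0.2, -0.5, 0.2]
opening: 0.0214
```

Call:
jog_arm(steps=[{"hand": 25,"dx": 0,"dy": -2,"dz": 0,"roll": 0},{"hand": 25,"dx": 0,"dy": -2,"dz": 0,"roll": 0},{"hand": 25,"dx": 0,"dy": -2,"dz": 0,"roll": 0},{"hand": 25,"dx": 0,"dy": -2,"dz": 0,"roll": 0},{"hand": 25,"dx": 0,"dy": -1,"dz": 0,"roll": 7.5},{"hand": 25,"dx": 0,"dy": 0,"dz": 0,"roll": 7.5},{"hand": 25,"dx": 0,"dy": 0,"dz": 0,"roll": 7.5},{"hand": 25,"dx": 0,"dy": 0,"dz": 0,"roll": 7.5}])

```text
t: 21.1
position: [0.4382, -0.1544, 0.1177]
ee_rot: [-0.002, -0.707, 0.707, 0.001]
wrist_force: [-0.3, -0.0, -0.5]
opening: 0.0216
```

```bash
python3 - <<'E'
from h import *
s,p,A=wrist('w12.png')
blob(A,s['position'][0],s['position'][1],.08,s['position'][2]+.03,s['position'][2]+.055,'blade')
for i,d in enumerate(eyes.silhouettes(p,'tray')): blob(np.where(d['pixels'][...,None],A,np.nan),.609,-.16,.1,-.01,.02,'tray%d'%i)
p=eyes.camera('scene'); cv2.imwrite('pics/s12.png',cv2.resize(p['color'][150:300,200:400,::-1],None,fx=3.8,fy=3.8))
go(.6085,-.16,.1,0)
E
```

```text
blade 1586 mean [ 0.4377 -0.1626  0.1626] rect [ 437.7 -156.1] [23.  48.6] axis 179.6 ztop 0.1709
tray0 14264 mean [ 0.6111 -0.1644  0.0036] rect [ 614.2 -157.3] [167.4  78. ] axis 89.9 ztop 0.0104
t 21.25 pos [ 0.4381 -0.1544  0.1173] xdir -179.8 ydir [ 0.001 -0.    -1.   ] j6 0.00 op 0.0213 F [-0.8 -0.1  0.8]
ROLL 0.2 dx dy dz [-17.04   1.75   0.56] alt roll -179.8
```

View pics/w12.png

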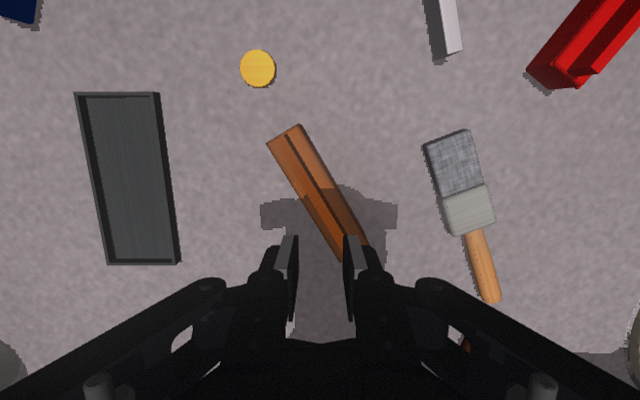

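View pics/s12.png

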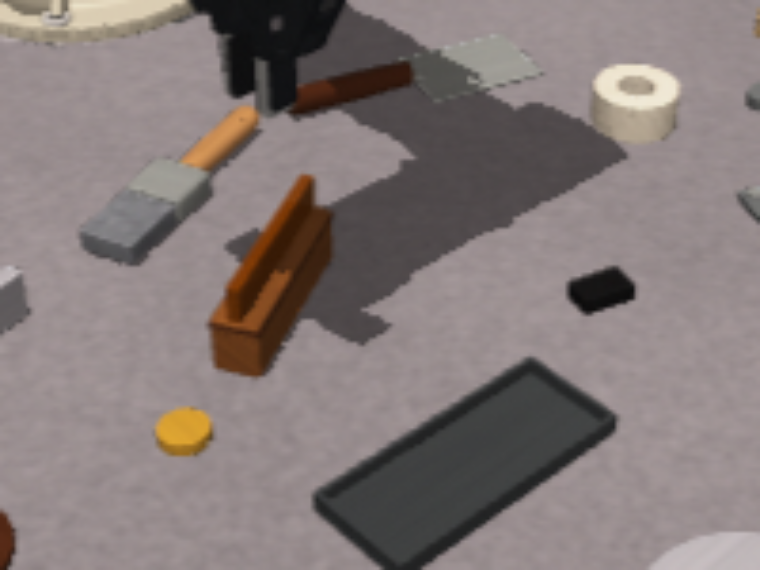

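```bash
python3 - <<'E'
from h import *
s,p,A=wrist()
F=f(p); v,u=np.mgrid[0:400,0:640]; z=p['z_map']
P=np.stack([(u-p['cx'])/F*z,(v-p['cy'])/F*z,z],-1); T=p['tool_from_camera']; B=P@T[:3,:3].T+T[:3,3]
m=(z>0)&(B[...,1]<.0)&(abs(B[...,2])<.03)&(abs(B[...,0])<.06)
for r in range(225,330,8):
    for side in (-1,1):
        k=m[r]&(np.sign(B[r,:,0])==side)
        Q=B[r][k]
        if len(Q): print(r,side,len(Q),'tool x',np.round(np.percentile(Q[:,0],[0,100])*1000,1),'y',np.round(np.percentile(Q[:,1],[0,100])*1000,1),'z',np.round(np.percentile(Q[:,2],[0,100])*1000,1))
E
```

```text
241 -1 17 tool x [-16.6 -10.2] y [-41.5 -30.3] z [ 8.  12.7]
241 1 17 tool x [11.1 17.3] y [-41.6 -30.2] z [ 8.  12.8]
249 -1 33 tool x [-23.8 -10.2] y [-50.7 -31.4] z [ 4.4 13.1]
249 1 33 tool x [11.  24.4] y [-49.7 -32.3] z [ 4.8 12.6]
257 -1 36 tool x [-23.7 -10.2] y [-57.4 -32. ] z [ 0.6 12.8]
257 1 36 tool x [11.1 24.6] y [-57.4 -32.6] z [ 0.8 12.8]
265 -1 39 tool x [-23.6 -10.2] y [-64.  -33.6] z [-2.8 12.7]
265 1 38 tool x [11.  24.6] y [-64.5 -34.1] z [-2.6 13. ]
273 -1 48 tool x [-23.5 -10.2] y [-74.6 -34. ] z [-6.8 15.2]
273 1 48 tool x [11.  24.5] y [-74.8 -34.1] z [-6.7 15.3]
281 -1 83 tool x [-41.4 -10.2] y [-80.1 -40.6] z [-7.2 15.4]
281 1 83 tool x [11.  42.4] y [-79.7 -40.8] z [-7.1 15.1]
289 -1 116 tool x [-43.9 -10.2] y [-82.9 -46.7] z [-7.6 14.2]
289 1 117 tool x [11.  44.5] y [-82.7 -47.1] z [-7.4 14.1]
297 -1 130 tool x [-46.  -10.3] y [-93.2 -52.6] z [-7.9 17.9]
297 1 130 tool x [11.1 47.3] y [-93.  -52.3] z [-8.1 17.8]
305 -1 141 tool x [-48.7 -10. ] y [-98.6 -57.8] z [-8.2 19.1]
305 1 143 tool x [10.9 49.6] y [-99.1 -58.9] z [-7.5 19.4]
313 -1 154 tool x [-50.3  -9.4] y [-101.9  -63.5] z [-7.9 19. ]
313 1 156 tool x [10.5 51.4] y [-102.2  -62.9] z [-8.4 19.2]
321 -1 163 tool x [-52.4  -9.3] y [-105.7  -73.6] z [-4.2 19.5]
321 1 163 tool x [10.1 52.8] y [-105.   -73.3] z [-4.3 19. ]
329 -1 169 tool x [-54.4  -9. ] y [-108.2  -75.2] z [-6.2 19.1]
329 1 169 tool x [ 9.9 54.5] y [-108.6  -75.5] z [-6.  19.5]
```

```bash
cat >> h.py <<'E'
def toolcloud(p):
    F=f(p); v,u=np.mgrid[0:400,0:640]; z=p['z_map']
    P=np.stack([(u-p['cx'])/F*z,(v-p['cy'])/F*z,z],-1); T=p['tool_from_camera']; B=P@T[:3,:3].T+T[:3,3]
    B[z==0]=np.nan
    return B
def tips(p,s):
    B=toolcloud(p); k=(B[...,1]<-.003)&(abs(B[...,2])<.013)&(abs(B[...,0])>s['opening']/2-.002)&(abs(B[...,0])<s['opening']/2+.012)
    for sd in (-1,1):
        Q=B[k&(np.sign(B[...,0])==sd)]
        print('tip side',sd,'y max(mm)',np.round(np.percentile(Q[:,1],[95,99,100])*1000,1),'inner x',np.round(np.percentile(abs(Q[:,0]),1)*1000,1))
E
python3 - <<'E'
from h import *
s,p,A=wrist()
B=toolcloud(p)
for r in (340,350,360,380,395): print(r,np.round(B[r,320]*1000,1),np.round(B[r,260]*1000,1))
tips(p,s)
E
```

```text
340 [-1.000e-01  1.175e+02 -1.678e+02] [ -13.  -111.1   18.5]
350 [   0.3 -106.8   12.2] [ -12.6 -113.6   18.1]
360 [   0.3 -110.    12.2] [ -12.  -116.8   18.4]
380 [   0.3 -116.2   12.8] [ -10.7 -123.5   20. ]
395 [   0.3 -118.8   11.6] [ -10.  -127.2   20.5]
tip side -1 y max(mm) [-36.1 -31.8 -29.6] inner x 8.9
tip side 1 y max(mm) [-36.3 -32.1 -29. ] inner x 8.8
```

Call:
jog_arm(steps=[{"hand": 80,"dx": 0,"dy": 0,"dz": 0,"roll": -7.5},{"hand": 80,"dx": 0,"dy": 0,"dz": 0,"roll": -7.5},{"hand": 80,"dx": 0,"dy": 0,"dz": 0,"roll": -7.5},{"hand": 80,"dx": 0,"dy": 1,"dz": 0,"roll": -7.5},{"hand": 80,"dx": 0,"dy": 2,"dz": 0,"roll": 0},{"hand": 80,"dx": 0,"dy": 2,"dz": 0,"roll": 0},{"hand": 80,"dx": 0,"dy": 0,"dz": 0,"roll": 0},{"hand": 80,"dx": 0,"dy": 0,"dz": 0,"roll": 0}])

```text
t: 22.15
position: [0.4381, -0.1546, 0.0671]
ee_rot: [0.184, -0.683, 0.683, -0.184]
wrist_force: [1.2, 0.1, 0.9]
opening: 0.0687
```

```bash
python3 - <<'E'
from h import *
s,p,A=wrist()
blob(A,.439,-.153,.08,.052,.063,'blade')
tips(p,s)
go(.4387,-.1535,-.015,30)
E
```

```text
blade 2484 mean [ 0.4407 -0.1578  0.0588] rect [ 438.4 -153.5] [  7.8 116.3] axis 120.1 ztop 0.0596
tip side -1 y max(mm) [-42.1 -37.6 -35.3] inner x 32.8
tip side 1 y max(mm) [-41.5 -37.4 -35.6] inner x 34.2
t 22.20 pos [ 0.4387 -0.1546  0.0676] xdir -149.9 ydir [ 0.001 -0.001 -1.   ] j6 0.53 op 0.0685 F [ 1.  -0.2  0.8]
ROLL 0.1 dx dy dz [-0.05  8.26 -0.11] alt roll -179.9
```

Call:
jog_arm(steps=[{"hand": 80,"dx": 0,"dy": 2,"dz": -0.1,"roll": 0},{"hand": 80,"dx": 0,"dy": 2,"dz": 0,"roll": 0},{"hand": 80,"dx": 0,"dy": 2,"dz": 0,"roll": 0},{"hand": 80,"dx": 0,"dy": 1.2,"dz": 0,"roll": 0},{"hand": 80,"dx": 0,"dy": 0.7,"dz": 0,"roll": 0},{"hand": 80,"dx": 0,"dy": 0.3,"dz": 0,"roll": 0},{"hand": 80,"dx": 0,"dy": 0,"dz": 0,"roll": 0},{"hand": 80,"dx": 0,"dy": 0,"dz": 0,"roll": 0}])

```text
t: 23.0
position: [0.4383, -0.1536, -0.0146]
ee_rot: [0.183, -0.683, 0.683, -0.184]
wrist_force: [0.2, -0.1, 0.0]
opening: 0.0682
```

Call:
jog_arm(steps=[{"hand": 60,"dx": 0,"dy": 0,"dz": 0,"roll": 0},{"hand": 45,"dx": 0,"dy": 0,"dz": 0,"roll": 0},{"hand": 35,"dx": 0,"dy": 0,"dz": 0,"roll": 0},{"hand": 25,"dx": 0,"dy": 0,"dz": 0,"roll": 0},{"hand": 25,"dx": 0,"dy": 0,"dz": 0,"roll": 0},{"hand": 25,"dx": 0,"dy": 0,"dz": 0,"roll": 0},{"hand": 25,"dx": 0,"dy": 0,"dz": 0,"roll": 0},{"hand": 25,"dx": 0,"dy": 0,"dz": 0,"roll": 0}])

```text
t: 23.8
position: [0.4382, -0.1535, -0.0148]
ee_rot: [0.183, -0.683, 0.683, -0.184]
wrist_force: [0.9, 1.8, 5.3]
opening: 0.0289
```

Gripped at 28.9 mm. Lift and roll to the tray yaw.

Call:
jog_arm(steps=[{"hand": 20,"dx": 0,"dy": -0.5,"dz": 0,"roll": 0},{"hand": 20,"dx": 0,"dy": -1.5,"dz": 0,"roll": 0},{"hand": 20,"dx": 0,"dy": -2,"dz": 0,"roll": 0},{"hand": 20,"dx": 0,"dy": -2,"dz": 0,"roll": 0},{"hand": 20,"dx": 0,"dy": -1,"dz": 0,"roll": 7.5},{"hand": 20,"dx": 0,"dy": 0,"dz": 0,"roll": 7.5},{"hand": 20,"dx": 0,"dy": 0,"dz": 0,"roll": 7.5},{"hand": 20,"dx": 0,"dy": 0,"dz": 0,"roll": 7.5}])

```text
t: 24.6
position: [0.4367, -0.1535, 0.0543]
ee_rot: [0.001, 0.707, -0.707, -0.002]
wrist_force: [0.0, -0.5, -2.6]
opening: 0.029
```

```bash
python3 - <<'E'
from h import *
s,p,A=wrist('w13.png')
x,y,z=s['position']
blob(A,x,y,.1,z+.062,z+.09,'blade')
blob(A,x,y,.1,z+.045,z+.059,'handle top')
d=eyes.silhouettes(p,'tray')
C=A.copy(); C[~d[0]['pixels']]=np.nan if d else np.nan
B=C[(C[...,2]>.009)&(C[...,2]<.015)]; r=cv2.minAreaRect((B[:,:2]*1000).astype(np.float32)); print('tray rim',len(B),r)
go(.6085,-.16,.06,0)
E
```

```text
blade 16530 mean [ 0.4363 -0.1656  0.1333] rect [ 436.4 -157.1] [84.8 86.5] axis 179.8 ztop 0.1411
handle top 11564 mean [ 0.4362 -0.1731  0.1057] rect [ 436.4 -168.4] [56.1 91.9] axis 89.6 ztop 0.1067
tray rim 3556 ((609.2028198242188, -159.45028686523438), (158.1522979736328, 68.45256805419922), 89.81945037841797)
t 24.70 pos [ 0.4367 -0.1535  0.0542] xdir 180.0 ydir [-0.001  0.    -1.   ] j6 -0.00 op 0.0289 F [-0.2 -0.2 -2.3]
ROLL -0.0 dx dy dz [-17.18  -0.6    0.65] alt roll 180.0
```

View pics/w13.png

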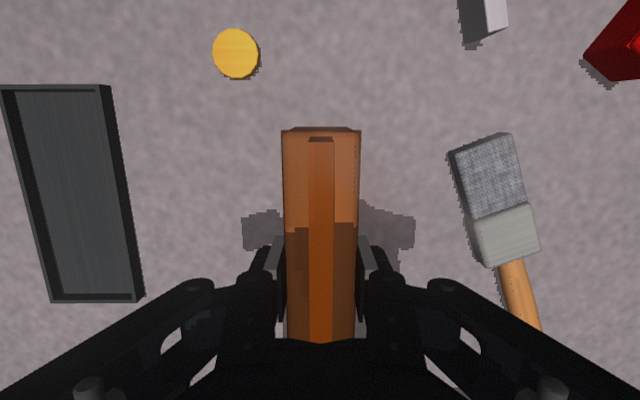

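Call:
jog_arm(steps=[{"hand": 20,"dx": -2,"dy": 0,"dz": 0.1,"roll": 0},{"hand": 20,"dx": -3,"dy": 0,"dz": 0.1,"roll": 0},{"hand": 20,"dx": -3,"dy": 0,"dz": 0.1,"roll": 0},{"hand": 20,"dx": -3,"dy": 0,"dz": 0.1,"roll": 0},{"hand": 20,"dx": -3,"dy": 0,"dz": 0.1,"roll": 0},{"hand": 20,"dx": -2.2,"dy": 0,"dz": 0.1,"roll": 0},{"hand": 20,"dx": -1,"dy": 0,"dz": 0,"roll": 0},{"hand": 20,"dx": 0,"dy": 0,"dz": 0,"roll": 0}])

```text
t: 25.5
position: [0.6097, -0.1593, 0.0536]
ee_rot: [-0.002, 0.707, -0.707, 0.001]
wrist_force: [-0.6, -0.1, -2.4]
opening: 0.0287
```

```bash
python3 - <<'E'
from h import *
go(.609,-.1595,-.0118,-.2)
E
```

```text
t 25.50 pos [ 0.6097 -0.1593  0.0536] xdir -179.8 ydir [-0.001  0.    -1.   ] j6 0.01 op 0.0287 F [-0.6 -0.1 -2.4]
ROLL 0.4 dx dy dz [0.06 6.54 0.03] alt roll -179.6
```

Call:
jog_arm(steps=[{"hand": 20,"dx": 0,"dy": 1.5,"dz": 0,"roll": 0.3},{"hand": 20,"dx": 0,"dy": 1.5,"dz": 0,"roll": 0},{"hand": 20,"dx": 0,"dy": 1.5,"dz": 0,"roll": 0},{"hand": 20,"dx": 0,"dy": 1,"dz": 0,"roll": 0},{"hand": 20,"dx": 0,"dy": 0.5,"dz": 0,"roll": 0},{"hand": 20,"dx": 0,"dy": 0.2,"dz": 0,"roll": 0},{"hand": 20,"dx": 0,"dy": 0,"dz": 0,"roll": 0},{"hand": 20,"dx": 0,"dy": 0,"dz": 0,"roll": 0}])

```text
t: 26.3
position: [0.6099, -0.1595, -0.0067]
ee_rot: [-0.002, -0.707, 0.707, 0.001]
wrist_force: [-0.6, -0.5, -2.3]
opening: 0.0289
```

```bash
python3 - <<'E'
from h import *
go(.609,-.1595,-.0118,-.2)
s,p,A=wrist('w14.png')
E
```

```text
t 26.30 pos [ 0.6099 -0.1595 -0.0067] xdir 179.8 ydir [ 0.001 -0.    -1.   ] j6 0.00 op 0.0289 F [-0.6 -0.5 -2.3]
ROLL -0.0 dx dy dz [0.09 0.51 0.  ] alt roll 180.0
```

View pics/w14.png

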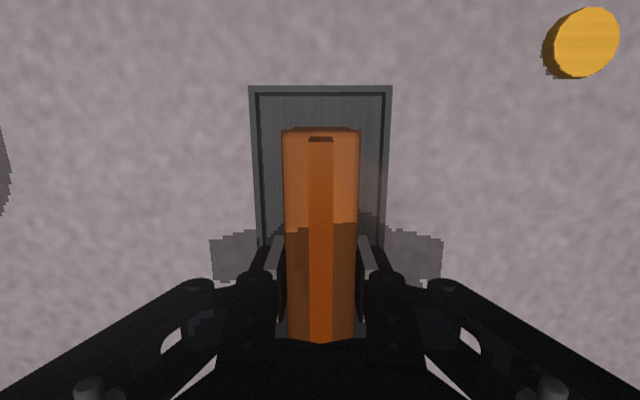

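Call:
jog_arm(steps=[{"hand": 20,"dx": 0,"dy": 0.3,"dz": 0,"roll": 0},{"hand": 20,"dx": 0,"dy": 0.1,"dz": 0,"roll": 0},{"hand": 20,"dx": 0,"dy": 0.1,"dz": 0,"roll": 0},{"hand": 20,"dx": 0,"dy": 0,"dz": 0,"roll": 0},{"hand": 20,"dx": 0,"dy": 0,"dz": 0,"roll": 0},{"hand": 20,"dx": 0,"dy": 0,"dz": 0,"roll": 0},{"hand": 20,"dx": 0,"dy": 0,"dz": 0,"roll": 0},{"hand": 20,"dx": 0,"dy": 0,"dz": 0,"roll": 0}])

```text
t: 27.15
position: [0.6095, -0.1593, -0.0117]
ee_rot: [-0.002, -0.707, 0.707, 0.001]
wrist_force: [-2.7, 1.9, 5.9]
opening: 0.0291
```

Contact (+6 N): seated. Release and rise.

Call:
jog_arm(steps=[{"hand": 40,"dx": 0,"dy": 0,"dz": 0,"roll": 0},{"hand": 55,"dx": 0,"dy": 0,"dz": 0,"roll": 0},{"hand": 65,"dx": 0,"dy": 0,"dz": 0,"roll": 0},{"hand": 65,"dx": 0,"dy": 0,"dz": 0,"roll": 0},{"hand": 65,"dx": 0,"dy": -1,"dz": 0,"roll": 0},{"hand": 65,"dx": 0,"dy": -2,"dz": 0,"roll": 0},{"hand": 80,"dx": 0,"dy": -3,"dz": 0,"roll": 0},{"hand": 100,"dx": 0,"dy": -4,"dz": 0,"roll": 0}])

```text
t: 27.95
position: [0.6083, -0.1592, 0.0878]
ee_rot: [0.0, 0.707, -0.707, -0.003]
wrist_force: [0.0, -0.2, -0.5]
opening: 0.0808
```

```bash
python3 - <<'E'
from h import *
s,p,A=wrist('w15.png')
blob(A,.609,-.1595,.08,.056,.07,'blade in tray')
B=A[(abs(A[...,0]-.609)<.06)&(abs(A[...,1]+.16)<.1)&(A[...,2]>.009)&(A[...,2]<.015)]; print('rim',cv2.minAreaRect((B[:,:2]*1000).astype(np.float32)))
q=eyes.camera('top'); V=eyes.camera('scene')
blob(cloud(q),.442,.162,.05,.024,.06,'tape top'); blob(cloud(V),.442,.162,.05,.024,.06,'tape scene')
go(.443,.1625,.13,0)
save(V,'s15.png')
E
```

```text
blade in tray 2104 mean [ 0.609  -0.1644  0.0618] rect [ 609.  -159.9] [116.3   8. ] axis 89.6 ztop 0.0626
rim ((609.5697631835938, -158.97433471679688), (158.44398498535156, 66.17695617675781), 89.83138275146484)
tape top 324 mean [0.4418 0.1622 0.0293] rect [442.5 162.8] [58.6 56.3] axis 83.7 ztop 0.0317
tape scene 224 mean [0.4454 0.1604 0.0289] rect [442.2 162.7] [56.9 62.3] axis 133.9 ztop 0.0308
t 28.10 pos [ 0.612  -0.1598  0.0921] xdir 179.8 ydir [ 0.008 -0.001 -1.   ] j6 0.00 op 0.0856 F [-0.2 -0.6 -0.5]
ROLL -0.2 dx dy dz [ 16.87  -3.96 -32.23] alt roll 179.8
```

View pics/w15.png

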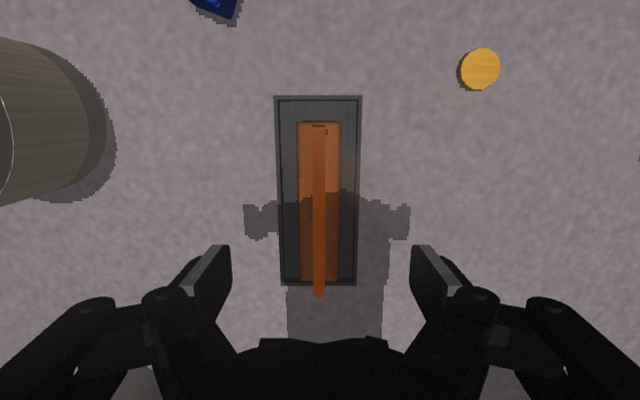

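View pics/s15.png

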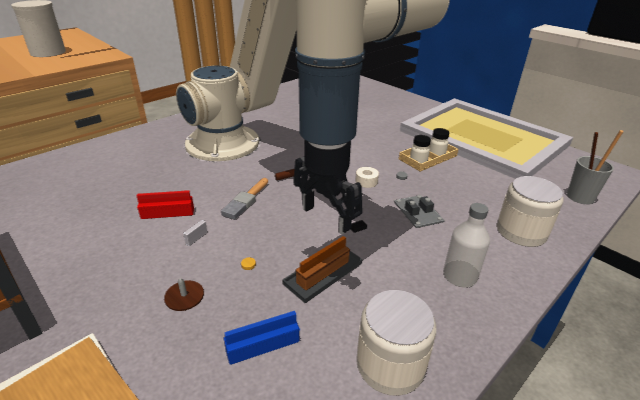

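Call:
jog_arm(steps=[{"hand": 100,"dx": 0,"dy": -2,"dz": -1,"roll": 0},{"hand": 100,"dx": 1.5,"dy": -2,"dz": -3,"roll": 0},{"hand": 100,"dx": 2,"dy": 0,"dz": -4,"roll": 0},{"hand": 100,"dx": 2.2,"dy": 0,"dz": -4.2,"roll": 0},{"hand": 100,"dx": 2.2,"dy": 0,"dz": -4.2,"roll": 0},{"hand": 100,"dx": 2.2,"dy": 0,"dz": -4.2,"roll": 0},{"hand": 100,"dx": 2.2,"dy": 0,"dz": -4,"roll": 0},{"hand": 100,"dx": 2.2,"dy": 0,"dz": -4,"roll": 0}])

```text
t: 28.9
position: [0.4643, 0.1285, 0.1275]
ee_rot: [-0.001, -0.707, 0.707, 0.002]
wrist_force: [0.6, 0.6, -0.5]
opening: 0.0854
```

```bash
python3 - <<'E'
from h import *
s,p,A=wrist('w16.png')
blob(A,.442,.162,.05,.024,.06,'tape')
tips(p,s)
go(.4425,.1625,.03,0)
E
```

```text
tape 2685 mean [0.442  0.1611 0.0286] rect [441.9 162.2] [58.8 58.7] axis 99.3 ztop 0.0296
tip side -1 y max(mm) [-47.5 -43.5 -40.8] inner x 41.3
tip side 1 y max(mm) [-47.2 -43.4 -40.8] inner x 41.4
t 28.95 pos [0.462  0.1332 0.1274] xdir 179.9 ydir [-0.001  0.002 -1.   ] j6 -0.61 op 0.0854 F [-4.4  4.  -1.4]
ROLL -0.1 dx dy dz [ 1.94  9.75 -2.91] alt roll 179.9
```

View pics/w16.png

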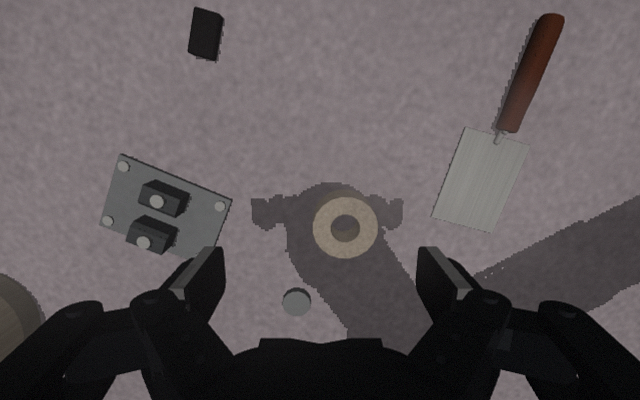

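Call:
jog_arm(steps=[{"hand": 100,"dx": 1,"dy": 0,"dz": -1.5,"roll": 0},{"hand": 100,"dx": 0.8,"dy": 2,"dz": -1.2,"roll": 0},{"hand": 100,"dx": 0,"dy": 3,"dz": 0,"roll": 0},{"hand": 100,"dx": 0,"dy": 3,"dz": 0,"roll": 0},{"hand": 100,"dx": 0,"dy": 1.5,"dz": 0,"roll": 0},{"hand": 100,"dx": 0,"dy": 0.5,"dz": 0,"roll": 0},{"hand": 100,"dx": 0,"dy": 0,"dz": 0,"roll": 0},{"hand": 100,"dx": 0,"dy": 0,"dz": 0,"roll": 0}])

```text
t: 29.75
position: [0.4486, 0.1546, 0.0285]
ee_rot: [0.002, 0.707, -0.707, -0.001]
wrist_force: [0.0, 0.0, 0.2]
opening: 0.0855
```

```bash
python3 - <<'E'
from h import *
s,p,A=wrist('w17.png')
blob(A,.442,.162,.05,.024,.036,'tape')
go(.442,.1623,-.025,0)
E
```

```text
tape 6391 mean [0.4419 0.1609 0.0287] rect [441.8 162.5] [58.9 59.2] axis 96.0 ztop 0.0295
t 29.80 pos [0.4486 0.1547 0.0286] xdir 179.8 ydir [ 0.002  0.001 -1.   ] j6 -0.67 op 0.0857 F [-0.9  1.6 -0.1]
ROLL -0.2 dx dy dz [ 0.67  5.36 -0.75] alt roll 179.8
```

Call:
jog_arm(steps=[{"hand": 100,"dx": 0.7,"dy": 0,"dz": -0.8,"roll": 0},{"hand": 100,"dx": 0,"dy": 1,"dz": 0,"roll": 0},{"hand": 100,"dx": 0,"dy": 2,"dz": 0,"roll": 0},{"hand": 100,"dx": 0,"dy": 1.5,"dz": 0,"roll": 0},{"hand": 100,"dx": 0,"dy": 0.6,"dz": 0,"roll": 0},{"hand": 100,"dx": 0,"dy": 0.2,"dz": 0,"roll": 0},{"hand": 100,"dx": 0,"dy": 0,"dz": 0,"roll": 0},{"hand": 100,"dx": 0,"dy": 0,"dz": 0,"roll": 0}])

```text
t: 30.6
position: [0.4414, 0.1627, -0.0248]
ee_rot: [0.002, 0.707, -0.707, -0.001]
wrist_force: [0.5, 0.4, -0.3]
opening: 0.0851
```

Call:
jog_arm(steps=[{"hand": 80,"dx": 0,"dy": 0,"dz": 0,"roll": 0},{"hand": 70,"dx": 0,"dy": 0,"dz": 0,"roll": 0},{"hand": 62,"dx": 0,"dy": 0,"dz": 0,"roll": 0},{"hand": 62,"dx": 0,"dy": 0,"dz": 0,"roll": 0},{"hand": 62,"dx": 0,"dy": 0,"dz": 0,"roll": 0},{"hand": 62,"dx": 0,"dy": 0,"dz": 0,"roll": 0},{"hand": 62,"dx": 0,"dy": 0,"dz": 0,"roll": 0},{"hand": 62,"dx": 0,"dy": 0,"dz": 0,"roll": 0}])

```text
t: 31.4
position: [0.4414, 0.1626, -0.0243]
ee_rot: [0.002, 0.707, -0.707, -0.001]
wrist_force: [-1.8, -1.1, 7.5]
opening: 0.0577
```

```bash
python3 - <<'E'
from h import *
go(.442,.1623,-.025,0)
E
```

```text
t 31.40 pos [ 0.4414  0.1626 -0.0243] xdir 179.8 ydir [ 0.001  0.001 -1.   ] j6 -0.69 op 0.0577 F [-1.8 -1.1  7.5]
ROLL -0.2 dx dy dz [-0.06  0.07  0.03] alt roll 179.8
```

Call:
jog_arm(steps=[{"hand": 58,"dx": 0,"dy": -0.5,"dz": 0,"roll": 0},{"hand": 58,"dx": 0,"dy": -2,"dz": 0,"roll": 0},{"hand": 58,"dx": 0,"dy": -3,"dz": 0,"roll": 0},{"hand": 58,"dx": 0,"dy": -3,"dz": 0,"roll": 0},{"hand": 58,"dx": 0,"dy": -1.5,"dz": 1,"roll": 0},{"hand": 58,"dx": 0,"dy": 0,"dz": 3,"roll": 0},{"hand": 58,"dx": 0,"dy": 0,"dz": 4,"roll": 0},{"hand": 58,"dx": 0,"dy": 0,"dz": 4.5,"roll": 0}])

```text
t: 32.2
position: [0.4403, 0.0366, 0.075]
ee_rot: [0.001, 0.707, -0.707, -0.001]
wrist_force: [1.1, -1.0, -0.5]
opening: 0.0579
```

Call:
jog_arm(steps=[{"hand": 58,"dx": -0.3,"dy": 0,"dz": 4.5,"roll": 0},{"hand": 58,"dx": -0.5,"dy": 0,"dz": 4.5,"roll": 0},{"hand": 58,"dx": -0.5,"dy": 0,"dz": 4.5,"roll": 0},{"hand": 58,"dx": -0.5,"dy": 0,"dz": 4.5,"roll": 0},{"hand": 58,"dx": -0.5,"dy": 0,"dz": 4.5,"roll": 0},{"hand": 58,"dx": -0.5,"dy": 0,"dz": 4.5,"roll": 0},{"hand": 58,"dx": -0.3,"dy": 0,"dz": 4,"roll": 0},{"hand": 58,"dx": 0,"dy": 0,"dz": 3,"roll": 0}])

```text
t: 33.0
position: [0.4696, -0.3052, 0.0745]
ee_rot: [-0.002, -0.707, 0.707, 0.002]
wrist_force: [-0.0, 1.2, 0.5]
opening: 0.0581
```

```bash
python3 - <<'E'
from h import *
s,p,A=wrist('w18.png')
blob(A,.475,-.391,.012,.02,.05,'pin')
blob(A,.475,-.391,.05,.003,.01,'foot')
q=eyes.camera('top'); V=eyes.camera('scene')
blob(cloud(q),.475,-.391,.025,.02,.06,'pin top'); blob(cloud(V),.475,-.391,.025,.02,.06,'pin scene')
go(.475,-.391,.06,0)
E
```

```text
pin 294 mean [ 0.4758 -0.3928  0.0396] rect [ 476.  -393.3] [10.4 10.5] axis 112.3 ztop 0.0438
foot 7102 mean [ 0.4761 -0.3944  0.004 ] rect [ 475.8 -393.5] [70.8 70.5] axis 162.0 ztop 0.0048
pin top 0
pin scene 67 mean [ 0.4796 -0.3935  0.0337] rect [ 479.  -392.7] [10.2  8.5] axis 62.7 ztop 0.0423
t 33.15 pos [ 0.4692 -0.3042  0.0741] xdir 179.6 ydir [-0.001  0.    -1.   ] j6 0.29 op 0.0581 F [ 0.3  0.8 -0.3]
ROLL -0.4 dx dy dz [-0.58  1.41  8.68] alt roll 179.6
```

View pics/w18.png

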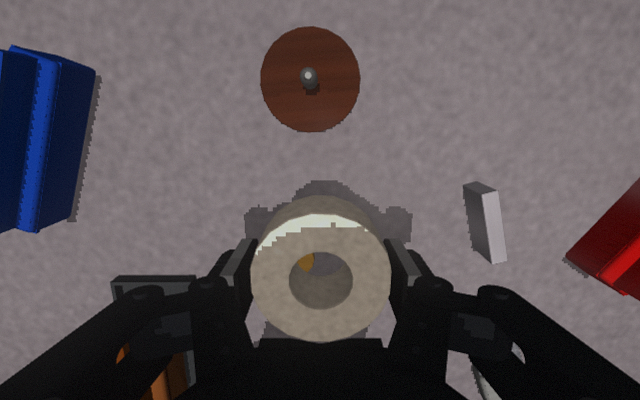

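Call:
jog_arm(steps=[{"hand": 58,"dx": -0.3,"dy": 0,"dz": 2,"roll": 0},{"hand": 58,"dx": -0.4,"dy": 0,"dz": 3,"roll": 0},{"hand": 58,"dx": 0,"dy": 0,"dz": 2.5,"roll": 0},{"hand": 58,"dx": 0,"dy": 0,"dz": 1.3,"roll": 0},{"hand": 58,"dx": 0,"dy": 0,"dz": 0,"roll": 0},{"hand": 58,"dx": 0,"dy": 0,"dz": 0,"roll": 0},{"hand": 58,"dx": 0,"dy": 0,"dz": 0,"roll": 0},{"hand": 58,"dx": 0,"dy": 0,"dz": 0,"roll": 0}])

```text
t: 33.95
position: [0.4767, -0.3898, 0.0749]
ee_rot: [0.001, 0.707, -0.707, -0.001]
wrist_force: [0.2, -0.4, -0.4]
opening: 0.0579
```

```bash
python3 - <<'E'
from h import *
s,p,A=wrist('w19.png')
x,y,z=s['position']
blob(A,x,y,.04,z+.045,z+.062,'tape held')
B=toolcloud(p)
blob(A,.4758,-.393,.012,.02,.05,'pin')
go(.4758,-.3927,-.019,0)
E
```

```text
tape held 14175 mean [ 0.4763 -0.3926  0.1276] rect [ 473.  -391.5] [67.1 60. ] axis 179.5 ztop 0.1288
pin 3
t 34.00 pos [ 0.4767 -0.39    0.0749] xdir 179.8 ydir [ 0.  0. -1.] j6 0.43 op 0.0579 F [-0.2  0.1 -0.2]
ROLL -0.2 dx dy dz [0.09 9.39 0.27] alt roll 179.8
```

View pics/w19.png

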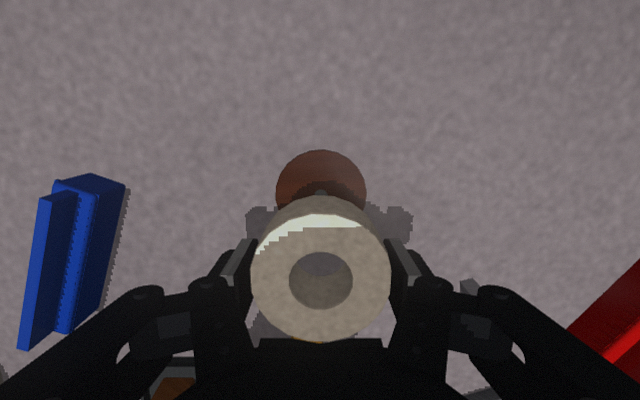

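Call:
jog_arm(steps=[{"hand": 58,"dx": 0.1,"dy": 0,"dz": 0.3,"roll": 0},{"hand": 58,"dx": 0,"dy": 1.5,"dz": 0,"roll": 0},{"hand": 58,"dx": 0,"dy": 1.5,"dz": 0,"roll": 0},{"hand": 58,"dx": 0,"dy": 1,"dz": 0,"roll": 0},{"hand": 58,"dx": 0,"dy": 0.7,"dz": 0,"roll": 0},{"hand": 58,"dx": 0,"dy": 0.7,"dz": 0,"roll": 0},{"hand": 58,"dx": 0,"dy": 0.7,"dz": 0,"roll": 0},{"hand": 58,"dx": 0,"dy": 0.7,"dz": 0,"roll": 0}])

```text
t: 34.8
position: [0.4757, -0.3939, 0.0064]
ee_rot: [-0.002, -0.707, 0.707, 0.001]
wrist_force: [-0.1, -0.2, -0.7]
opening: 0.0582
```

```bash
python3 - <<'E'
from h import *
go(.4758,-.3927,-.019,0)
s,p,A=wrist('w20.png')
E
```

```text
t 34.80 pos [ 0.4757 -0.3939  0.0064] xdir 179.7 ydir [ 0.001 -0.    -1.   ] j6 0.43 op 0.0582 F [-0.1 -0.2 -0.7]
ROLL -0.3 dx dy dz [-0.01  2.54 -0.12] alt roll 179.7
```

View pics/w20.png

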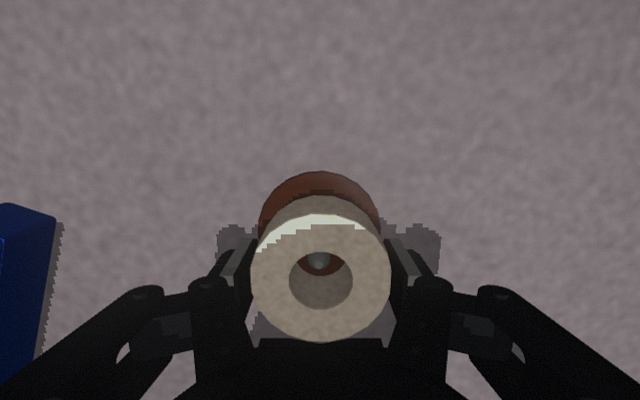

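The pin shows within the hole (320,260); no contact. Continue down.

Call:
jog_arm(steps=[{"hand": 58,"dx": 0,"dy": 0.5,"dz": -0.1,"roll": 0},{"hand": 58,"dx": 0,"dy": 0.6,"dz": 0,"roll": 0},{"hand": 58,"dx": 0,"dy": 0.6,"dz": 0,"roll": 0},{"hand": 58,"dx": 0,"dy": 0.4,"dz": 0,"roll": 0},{"hand": 58,"dx": 0,"dy": 0.2,"dz": 0,"roll": 0},{"hand": 58,"dx": 0,"dy": 0.2,"dz": 0,"roll": 0},{"hand": 58,"dx": 0,"dy": 0,"dz": 0,"roll": 0},{"hand": 58,"dx": 0,"dy": 0,"dz": 0,"roll": 0}])

```text
t: 35.65
position: [0.4756, -0.3929, -0.0182]
ee_rot: [-0.002, -0.707, 0.707, 0.001]
wrist_force: [0.3, -0.3, -0.9]
opening: 0.058
```

Call:
jog_arm(steps=[{"hand": 58,"dx": 0,"dy": 0.1,"dz": 0,"roll": 0},{"hand": 58,"dx": 0,"dy": 0,"dz": 0,"roll": 0},{"hand": 75,"dx": 0,"dy": 0,"dz": 0,"roll": 0},{"hand": 85,"dx": 0,"dy": 0,"dz": 0,"roll": 0},{"hand": 85,"dx": 0,"dy": 0,"dz": 0,"roll": 0},{"hand": 85,"dx": 0,"dy": -1,"dz": 0,"roll": 0},{"hand": 85,"dx": 0,"dy": -3,"dz": 0,"roll": 0},{"hand": 100,"dx": 0,"dy": -4,"dz": 0,"roll": 0}])

```text
t: 36.45
position: [0.4741, -0.392, 0.0603]
ee_rot: [0.0, 0.708, -0.706, -0.003]
wrist_force: [1.0, -0.7, 0.3]
opening: 0.0845
```

```bash
python3 - <<'E'
from h import *
s,p,A=wrist('w21.png')
blob(A,.476,-.393,.045,.025,.038,'tape')
V=eyes.camera('scene'); Q=eyes.camera('top')
cv2.imwrite('pics/s21.png',cv2.resize(V['color'][180:330,140:340,::-1],None,fx=3.8,fy=3.8))
blob(cloud(V),.345,-.2895,.05,.024,.06,'spacer s'); blob(cloud(Q),.345,-.2895,.05,.024,.06,'spacer t')
go(.345,-.2895,.08,105)
E
```

```text
tape 5339 mean [ 0.4751 -0.3944  0.0334] rect [ 475.2 -393. ] [58.9 58.8] axis 90.2 ztop 0.0345
spacer s 92 mean [ 0.3452 -0.2806  0.0299] rect [ 344.  -281.1] [14.  40.2] axis 109.6 ztop 0.0324
spacer t 0
t 36.60 pos [ 0.4777 -0.3943  0.0649] xdir 179.8 ydir [ 0.007 -0.004 -1.   ] j6 0.43 op 0.0855 F [ 0.6  0.4 -0.4]
ROLL 74.8 dx dy dz [13.54 -1.64 10.1 ] alt roll -105.2
```

View pics/s21.png

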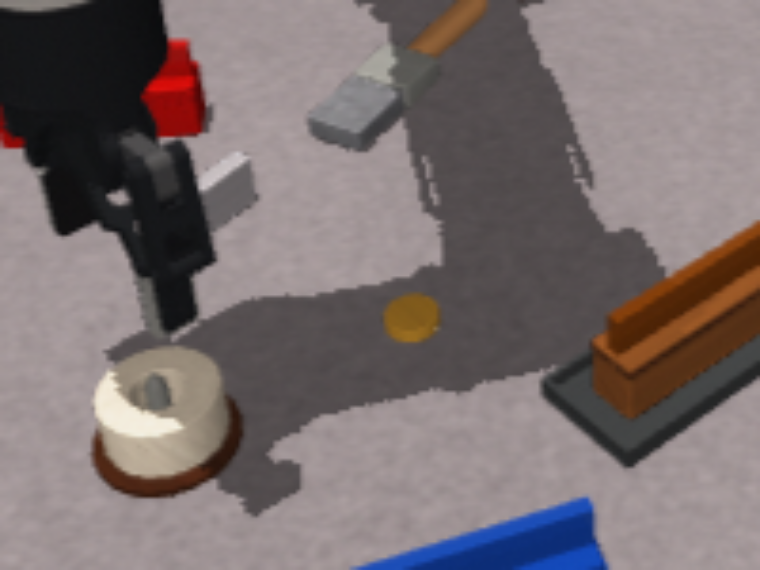

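Call:
jog_arm(steps=[{"hand": 100,"dx": 0,"dy": -2,"dz": 0,"roll": 8.3},{"hand": 100,"dx": 0,"dy": -1,"dz": 0,"roll": 8.3},{"hand": 100,"dx": 0,"dy": 0,"dz": 0,"roll": 8.3},{"hand": 100,"dx": 0,"dy": 0,"dz": 0,"roll": 8.3},{"hand": 100,"dx": 0,"dy": 0,"dz": 0,"roll": 8.3},{"hand": 100,"dx": 0,"dy": 0,"dz": 0,"roll": 8.3},{"hand": 100,"dx": 0,"dy": 0,"dz": 0,"roll": 8.3},{"hand": 100,"dx": 0,"dy": 0,"dz": 0,"roll": 8.3}])

```text
t: 37.4
position: [0.4751, -0.3925, 0.0902]
ee_rot: [0.39, 0.59, -0.59, -0.391]
wrist_force: [-0.3, -0.1, 0.4]
opening: 0.0855
```

Call:
jog_arm(steps=[{"hand": 100,"dx": 1,"dy": 0,"dz": 0.5,"roll": 8.3},{"hand": 100,"dx": 3,"dy": 0,"dz": 1.5,"roll": 0},{"hand": 100,"dx": 3,"dy": 0,"dz": 2,"roll": 0},{"hand": 100,"dx": 3,"dy": 0,"dz": 2,"roll": 0},{"hand": 100,"dx": 2,"dy": 0,"dz": 2,"roll": 0},{"hand": 100,"dx": 1,"dy": 0,"dz": 1,"roll": 0},{"hand": 100,"dx": 0,"dy": 0,"dz": 0,"roll": 0},{"hand": 100,"dx": 0,"dy": 0,"dz": 0,"roll": 0}])

```text
t: 38.2
position: [0.3539, -0.2919, 0.0908]
ee_rot: [0.43, 0.561, -0.561, -0.43]
wrist_force: [-0.1, 0.5, -0.6]
opening: 0.0854
```

```bash
python3 - <<'E'
from h import *
s,p,A=wrist('w22.png')
blob(A,.345,-.2895,.04,.028,.038,'spacer')
go(.345,-.2895,.03,105)
E
```

```text
spacer 1179 mean [ 0.3436 -0.2907  0.0307] rect [ 343.8 -290.5] [12.  55.7] axis 105.1 ztop 0.0317
t 38.25 pos [ 0.3542 -0.2921  0.0907] xdir 105.1 ydir [ 0. -0. -1.] j6 -0.96 op 0.0855 F [ 0.7 -0.2  0.6]
ROLL 0.1 dx dy dz [0.49 6.07 0.82] alt roll -179.9
```

View pics/w22.png

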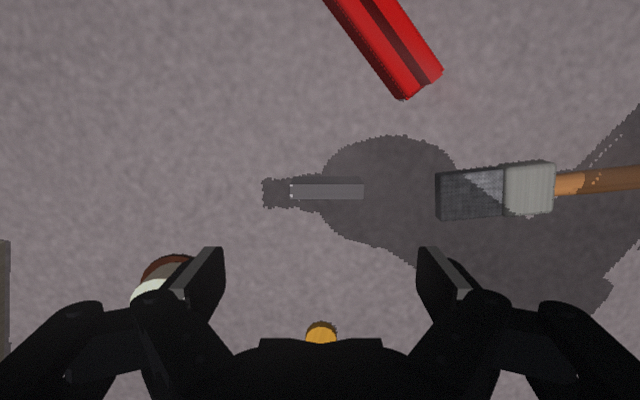

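Call:
jog_arm(steps=[{"hand": 100,"dx": 0.2,"dy": 0,"dz": 0.5,"roll": 0},{"hand": 100,"dx": 0.2,"dy": 1,"dz": 0.5,"roll": 0},{"hand": 100,"dx": 0,"dy": 2,"dz": 0,"roll": 0},{"hand": 100,"dx": 0,"dy": 2,"dz": 0,"roll": 0},{"hand": 100,"dx": 0,"dy": 1,"dz": 0,"roll": 0},{"hand": 100,"dx": 0,"dy": 0,"dz": 0,"roll": 0},{"hand": 100,"dx": 0,"dy": 0,"dz": 0,"roll": 0},{"hand": 100,"dx": 0,"dy": 0,"dz": 0,"roll": 0}])

```text
t: 39.05
position: [0.3437, -0.2909, 0.0314]
ee_rot: [0.431, 0.561, -0.561, -0.43]
wrist_force: [-0.3, -0.0, -0.2]
opening: 0.0857
```

```bash
python3 - <<'E'
from h import *
s,p,A=wrist('w23.png')
blob(A,.3438,-.2903,.04,.028,.035,'spacer')
go(.3438,-.2903,-.028,105.1)
E
```

```text
spacer 2028 mean [ 0.3438 -0.2909  0.0307] rect [ 344.1 -290.7] [13.1 56. ] axis 105.1 ztop 0.0316
t 39.10 pos [ 0.3436 -0.2909  0.0314] xdir 105.1 ydir [ 0.002 -0.001 -1.   ] j6 -0.96 op 0.0854 F [ 0.4 -0.6  0.7]
ROLL -0.0 dx dy dz [ 0.06  5.94 -0.02] alt roll 180.0
```

View pics/w23.png

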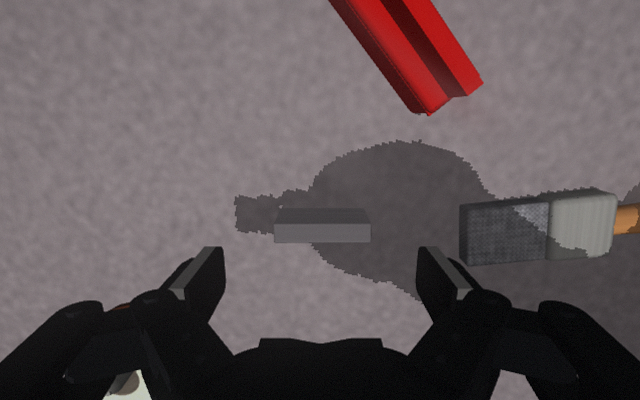

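Call:
jog_arm(steps=[{"hand": 100,"dx": 0,"dy": 2,"dz": 0,"roll": 0},{"hand": 100,"dx": 0,"dy": 2,"dz": 0,"roll": 0},{"hand": 100,"dx": 0,"dy": 1.2,"dz": 0,"roll": 0},{"hand": 100,"dx": 0,"dy": 0.5,"dz": 0,"roll": 0},{"hand": 100,"dx": 0,"dy": 0.1,"dz": 0,"roll": 0},{"hand": 100,"dx": 0,"dy": 0,"dz": 0,"roll": 0},{"hand": 90,"dx": 0,"dy": 0,"dz": 0,"roll": 0},{"hand": 80,"dx": 0,"dy": 0,"dz": 0,"roll": 0}])

```text
t: 39.9
position: [0.3434, -0.2907, -0.0268]
ee_rot: [0.431, 0.561, -0.561, -0.43]
wrist_force: [-0.6, -0.7, -0.1]
opening: 0.0681
```

Call:
jog_arm(steps=[{"hand": 72,"dx": 0,"dy": 0,"dz": 0,"roll": 0},{"hand": 66,"dx": 0,"dy": 0,"dz": 0,"roll": 0},{"hand": 62,"dx": 0,"dy": 0,"dz": 0,"roll": 0},{"hand": 58,"dx": 0,"dy": 0,"dz": 0,"roll": 0},{"hand": 54,"dx": 0,"dy": 0,"dz": 0,"roll": 0},{"hand": 54,"dx": 0,"dy": 0,"dz": 0,"roll": 0},{"hand": 54,"dx": 0,"dy": 0,"dz": 0,"roll": 0},{"hand": 54,"dx": 0,"dy": 0,"dz": 0,"roll": 0}])

```text
t: 40.7
position: [0.3431, -0.2906, -0.0269]
ee_rot: [0.43, 0.561, -0.561, -0.43]
wrist_force: [-1.4, 1.8, 5.3]
opening: 0.0549
```

Call:
jog_arm(steps=[{"hand": 54,"dx": 0,"dy": -0.5,"dz": 0,"roll": 0},{"hand": 54,"dx": 0,"dy": -2,"dz": 0,"roll": 0},{"hand": 54,"dx": 0,"dy": -3,"dz": 0,"roll": 0},{"hand": 54,"dx": 0,"dy": -3,"dz": 0,"roll": -8.5},{"hand": 54,"dx": 0,"dy": -1.5,"dz": 0,"roll": -8.5},{"hand": 54,"dx": 0,"dy": 0,"dz": 0,"roll": -8.5},{"hand": 54,"dx": 0,"dy": 0,"dz": 0,"roll": -8.5},{"hand": 54,"dx": 0,"dy": 0,"dz": 0,"roll": -8.5}])

```text
t: 41.5
position: [0.3429, -0.2904, 0.0729]
ee_rot: [0.196, 0.68, -0.679, -0.195]
wrist_force: [0.2, 0.5, -1.0]
opening: 0.0549
```

Call:
jog_arm(steps=[{"hand": 54,"dx": 0,"dy": 0,"dz": 0,"roll": -8.5},{"hand": 54,"dx": 0,"dy": 0,"dz": 0,"roll": 0},{"hand": 54,"dx": 0,"dy": 0,"dz": 0,"roll": 0},{"hand": 54,"dx": 0,"dy": 0,"dz": 0,"roll": 0},{"hand": 54,"dx": 0,"dy": 0,"dz": 0,"roll": 0},{"hand": 54,"dx": 0,"dy": 0,"dz": 0,"roll": 0},{"hand": 54,"dx": 0,"dy": 0,"dz": 0,"roll": 0},{"hand": 54,"dx": 0,"dy": 0,"dz": 0,"roll": 0}])

```text
t: 42.3
position: [0.343, -0.2905, 0.0726]
ee_rot: [0.147, 0.692, -0.692, -0.147]
wrist_force: [-0.1, 0.0, -1.3]
opening: 0.0547
```

```bash
python3 - <<'E'
from h import *
s,p,A=wrist('w24.png')
go(.638,.209,.08,156)
E
```

```text
t 42.35 pos [ 0.343  -0.2905  0.0726] xdir 156.0 ydir [-0.  0. -1.] j6 -0.07 op 0.0550 F [-0.1  0.6 -1.5]
ROLL 0.0 dx dy dz [ -6.64  -0.74 -57.63] alt roll -180.0
```

View pics/w24.png

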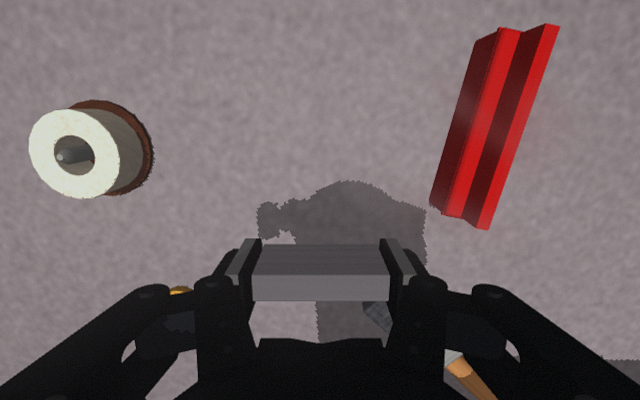

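Call:
jog_arm(steps=[{"hand": 54,"dx": 0,"dy": 0,"dz": -2,"roll": 0},{"hand": 54,"dx": -0.5,"dy": 0,"dz": -4,"roll": 0},{"hand": 54,"dx": -0.5,"dy": 0,"dz": -4.5,"roll": 0},{"hand": 54,"dx": -0.5,"dy": 0,"dz": -4.5,"roll": 0},{"hand": 54,"dx": -0.5,"dy": 0,"dz": -4.5,"roll": 0},{"hand": 54,"dx": -0.5,"dy": 0,"dz": -4.5,"roll": 0},{"hand": 54,"dx": -0.5,"dy": 0,"dz": -4.5,"roll": 0},{"hand": 54,"dx": -0.5,"dy": 0,"dz": -4.5,"roll": 0}])

```text
t: 43.15
position: [0.5096, -0.0013, 0.0727]
ee_rot: [0.147, 0.692, -0.692, -0.147]
wrist_force: [1.3, -0.9, -0.4]
opening: 0.0548
```

Call:
jog_arm(steps=[{"hand": 54,"dx": -0.5,"dy": 0,"dz": -4.5,"roll": 0},{"hand": 54,"dx": -0.5,"dy": 0,"dz": -4.5,"roll": 0},{"hand": 54,"dx": -0.5,"dy": 0,"dz": -4.5,"roll": 0},{"hand": 54,"dx": -0.5,"dy": 0,"dz": -4.5,"roll": 0},{"hand": 54,"dx": -0.5,"dy": 0,"dz": -3.5,"roll": 0},{"hand": 54,"dx": -0.5,"dy": 0,"dz": -2,"roll": 0},{"hand": 54,"dx": 0,"dy": 0,"dz": -1,"roll": 0},{"hand": 54,"dx": 0,"dy": 0,"dz": 0,"roll": 0}])

```text
t: 43.95
position: [0.6357, 0.2093, 0.0718]
ee_rot: [-0.146, -0.692, 0.692, 0.147]
wrist_force: [0.2, -0.4, -1.2]
opening: 0.055
```

```bash
python3 - <<'E'
from h import *
s,p,A=wrist('w25.png')
np.save('A25.npy',A)
for d in eyes.silhouettes(p,'clamp'):
    P=A[d['pixels']]; P=P[P[:,2]<.04]; c=np.median(P[:,:2],0); P=P[np.hypot(*(P[:,:2]-c).T)<.08]; print(d['confidence'],d['point'],cv2.minAreaRect((P[:,:2]*1000).astype(np.float32)))
go(.614,.1545,.07,156)
E
```

```text
0.56 [314.8, 121.1] ((614.3759155273438, 155.13119506835938), (78.32752990722656, 114.32720184326172), 66.68807983398438)
t 44.05 pos [0.6353 0.2079 0.0725] xdir 156.0 ydir [-0.001 -0.    -1.   ] j6 -0.97 op 0.0549 F [-0.8 -0.2 -1.1]
ROLL 0.0 dx dy dz [-0.23  0.25  5.74] alt roll -180.0
```

View pics/w25.png

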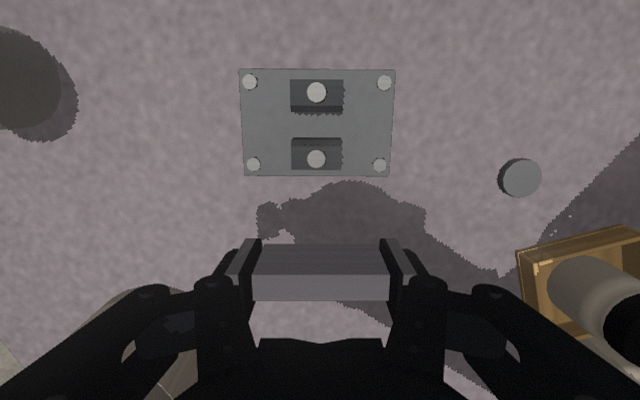

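```bash
python3 - <<'E'
from h import *
A=np.load('A25.npy')
c=np.array([.6145,.1548]); th=np.radians(156.2)
ux=np.array([np.cos(th),np.sin(th)]); uy=np.array([-ux[1],ux[0]])
for name,(u0,u1,v0,v1) in {'upper':(285,350,70,125),'lower':(285,350,130,175)}.items():
    B=A[v0:v1,u0:u1].reshape(-1,3); 
    T=B[(B[:,2]>.0255)&(B[:,2]<.0305)]; H=B[(B[:,2]>.0312)&(B[:,2]<.04)]
    for n,Q in (('top',T),('bolt',H)):
        d=Q[:,:2]-c; a=d@ux; b=d@uy
        print(name,n,len(Q),'z %.4f'%np.median(Q[:,2]),'x',np.round(np.percentile(a,[1,50,99])*1000,1),'y',np.round(np.percentile(b,[1,50,99])*1000,1),np.round(Q[:,:2].mean(0),4), cv2.minAreaRect((Q[:,:2]*1000).astype(np.float32))[1:])
B=A[60:182,235:400].reshape(-1,3); P=B[(B[:,2]>.003)&(B[:,2]<.0085)]
r=cv2.minAreaRect((P[:,:2]*1000).astype(np.float32)); print('plate',r)
d=P[:,:2]-c;a=d@ux;b=d@uy; print(np.percentile(a,[.3,99.7]),np.percentile(b,[.3,99.7]))
G=A[118:135,295:340].reshape(-1,3); G=G[(G[:,2]<.012)]; print('gap floor',np.median(G[:,2]),len(G))
E
```

```text
upper top 1321 z 0.0277 x [-16.8  -0.1  16.7] y [10.3 19.  28.7] [0.6066 0.137 ] ((19.047718048095703, 34.17210006713867), 66.06333923339844)
upper bolt 238 z 0.0319 x [-5.5 -0.1  5.5] y [15.2 20.9 26.5] [0.606  0.1358] ((11.374350547790527, 11.331141471862793), 66.29679870605469)
lower top 1160 z 0.0278 x [-17.2   0.2  16.4] y [-29.1 -18.9 -10.4] [0.6226 0.1725] ((20.344215393066406, 33.95241928100586), 65.98344421386719)
lower bolt 215 z 0.0320 x [-5.6 -0.3  4.9] y [-26.4 -21.  -15.6] [0.6233 0.174 ] ((11.311800003051758, 11.284849166870117), 22.34202766418457)
plate ((614.6903076171875, 154.8529815673828), (76.05868530273438, 110.13819122314453), 65.6213607788086)
[-0.05471158  0.05444008] [-0.03782152  0.03753536]
gap floor 0.004806522294059201 759
```

```bash
python3 - <<'E'
from h import *
s,p,A=wrist()
B=toolcloud(p)[225:310,240:400].reshape(-1,3)
k=(abs(B[:,0])<.026)&(B[:,1]<-.02)&(B[:,1]>-.07)
Q=B[k]; print(len(Q),np.round(np.percentile(Q[:,1],[1,10,50,90,99])*1000,1))
top=Q[Q[:,1]<np.percentile(Q[:,1],10)+.004]
print('top face y',np.median(top[:,1]),'z range',np.round(np.percentile(top[:,2],[1,50,99])*1000,1),'x',np.round(np.percentile(top[:,0],[1,99])*1000,1))
L=top[top[:,0]<-.015];Rr=top[top[:,0]>.015]; print('tilt: left y',np.median(L[:,1]),'z',np.percentile(L[:,2],[2,98]),'right',np.median(Rr[:,1]),np.percentile(Rr[:,2],[2,98]))
go(.6145,.1548,.02,156)
E
```

```text
7106 [-58.7 -58.  -56.2 -34.3 -27.5]
top face y -0.05748765192356719 z range [-6.4  0.6  5.8] x [-25.5  25.5]
tilt: left y -0.05749316130230676 z [-0.00602314  0.00568036] right -0.05751393682211835 [-0.00620466  0.00575707]
t 44.10 pos [0.6353 0.2076 0.0727] xdir 156.0 ydir [-0. -0. -1.] j6 -0.97 op 0.0550 F [ 0.1 -1.  -0.8]
ROLL 0.0 dx dy dz [-0.25  5.28  5.67] alt roll -180.0
```

Call:
jog_arm(steps=[{"hand": 54,"dx": -0.2,"dy": 0,"dz": 1.5,"roll": 0},{"hand": 54,"dx": 0,"dy": 0,"dz": 2,"roll": 0},{"hand": 54,"dx": 0,"dy": 0,"dz": 1.5,"roll": 0},{"hand": 54,"dx": 0,"dy": 0,"dz": 0.7,"roll": 0},{"hand": 54,"dx": 0,"dy": 1,"dz": 0,"roll": 0},{"hand": 54,"dx": 0,"dy": 1,"dz": 0,"roll": 0},{"hand": 54,"dx": 0,"dy": 1,"dz": 0,"roll": 0},{"hand": 54,"dx": 0,"dy": 0,"dz": 0,"roll": 0}])

```text
t: 44.9
position: [0.613, 0.1556, 0.0397]
ee_rot: [-0.145, -0.691, 0.693, 0.148]
wrist_force: [0.6, -0.8, -1.4]
opening: 0.0548
```

```bash
python3 - <<'E'
from h import *
go(.6145,.1548,-.02,156)
s,p,A=wrist('w26.png')
B=A[(np.hypot(A[...,0]-.606,A[...,1]-.1358)<.012)&(A[...,2]>.0312)&(A[...,2]<.036)]; print('upper bolt',len(B),B[:,:2].mean(0) if len(B) else '')
go(.6145,.1548,-.02,156)
E
```

```text
t 44.90 pos [0.613  0.1556 0.0397] xdir 156.1 ydir [-0.004 -0.002 -1.   ] j6 -0.91 op 0.0548 F [ 0.6 -0.8 -1.4]
ROLL 0.1 dx dy dz [-0.19  5.97 -0.  ] alt roll -179.9
upper bolt 278 [0.60591617 0.1356348 ]
t 44.95 pos [0.6137 0.1557 0.0409] xdir 156.1 ydir [-0.003 -0.001 -1.   ] j6 -0.91 op 0.0549 F [-0.3  0.5 -0. ]
ROLL 0.1 dx dy dz [-0.12  6.09  0.04] alt roll -179.9
```

View pics/w26.png

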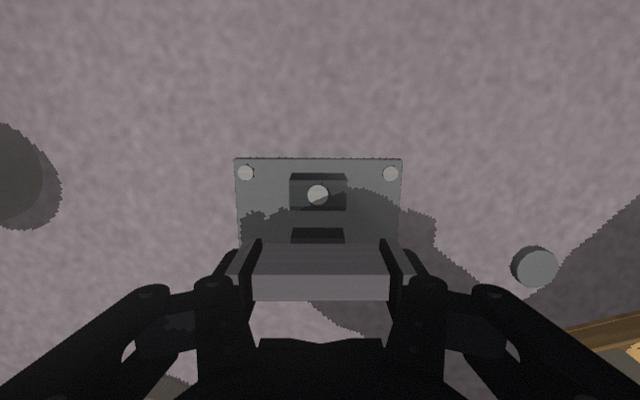

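Call:
jog_arm(steps=[{"hand": 54,"dx": -0.1,"dy": 1,"dz": 0,"roll": 0},{"hand": 54,"dx": 0,"dy": 1,"dz": 0,"roll": 0},{"hand": 54,"dx": 0,"dy": 0.8,"dz": 0,"roll": 0},{"hand": 54,"dx": 0,"dy": 0,"dz": 0,"roll": 0},{"hand": 54,"dx": 0,"dy": 0,"dz": 0,"roll": 0},{"hand": 54,"dx": 0,"dy": 0,"dz": 0,"roll": 0},{"hand": 54,"dx": 0,"dy": 0,"dz": 0,"roll": 0},{"hand": 54,"dx": 0,"dy": 0,"dz": 0,"roll": 0}])

```text
t: 45.75
position: [0.6156, 0.1554, 0.015]
ee_rot: [0.147, 0.692, -0.692, -0.147]
wrist_force: [-0.2, -0.3, -0.2]
opening: 0.0545
```

```bash
python3 - <<'E'
from h import *
go(.6145,.1548,-.02,156)
E
```

```text
t 45.75 pos [0.6156 0.1554 0.015 ] xdir 156.0 ydir [ 0.001  0.    -1.   ] j6 -0.91 op 0.0545 F [-0.2 -0.3 -0.2]
ROLL 0.0 dx dy dz [0.08 3.5  0.1 ] alt roll -180.0
```

Call:
jog_arm(steps=[{"hand": 54,"dx": 0.1,"dy": 0,"dz": 0.1,"roll": 0},{"hand": 54,"dx": 0,"dy": 0.5,"dz": 0,"roll": 0},{"hand": 54,"dx": 0,"dy": 0.5,"dz": 0,"roll": 0},{"hand": 54,"dx": 0,"dy": 0.5,"dz": 0,"roll": 0},{"hand": 54,"dx": 0,"dy": 0.5,"dz": 0,"roll": 0},{"hand": 54,"dx": 0,"dy": 0.5,"dz": 0,"roll": 0},{"hand": 54,"dx": 0,"dy": 0.3,"dz": 0,"roll": 0},{"hand": 54,"dx": 0,"dy": 0.2,"dz": 0,"roll": 0}])

```text
t: 46.55
position: [0.6139, 0.1547, -0.0159]
ee_rot: [-0.147, -0.692, 0.692, 0.147]
wrist_force: [0.8, 0.4, -0.7]
opening: 0.0553
```

```bash
python3 - <<'E'
from h import *
go(.6145,.1548,-.02,156)
s,p,A=wrist('w27.png')
go(.6145,.1548,-.02,156)
E
```

```text
t 46.55 pos [ 0.6139  0.1547 -0.0159] xdir 156.0 ydir [-0. -0. -1.] j6 -0.91 op 0.0553 F [ 0.8  0.4 -0.7]
ROLL 0.0 dx dy dz [-0.05  0.41 -0.03] alt roll -180.0
t 46.60 pos [ 0.6139  0.1547 -0.016 ] xdir 156.0 ydir [-0.001 -0.    -1.   ] j6 -0.91 op 0.0550 F [ 0.2 -0.1 -0.9]
ROLL 0.0 dx dy dz [-0.05  0.4  -0.04] alt roll -180.0
```

View pics/w27.png

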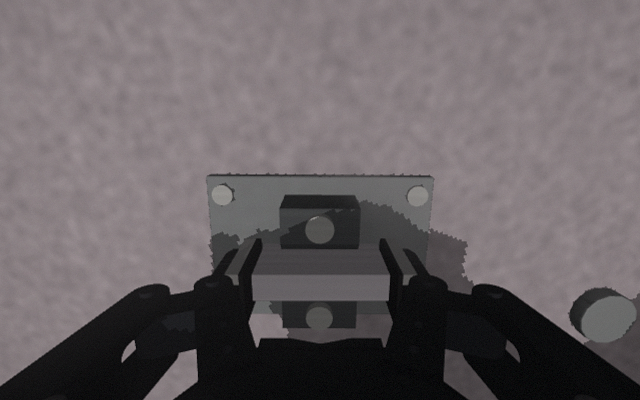

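Call:
jog_arm(steps=[{"hand": 54,"dx": 0,"dy": 0.2,"dz": 0,"roll": 0},{"hand": 54,"dx": 0,"dy": 0.1,"dz": 0,"roll": 0},{"hand": 54,"dx": 0,"dy": 0.1,"dz": 0,"roll": 0},{"hand": 54,"dx": 0,"dy": 0.1,"dz": 0,"roll": 0},{"hand": 54,"dx": 0,"dy": 0,"dz": 0,"roll": 0},{"hand": 54,"dx": 0,"dy": 0,"dz": 0,"roll": 0},{"hand": 54,"dx": 0,"dy": 0,"dz": 0,"roll": 0},{"hand": 54,"dx": 0,"dy": 0,"dz": 0,"roll": 0}])

```text
t: 47.4
position: [0.6141, 0.1548, -0.0203]
ee_rot: [0.147, 0.692, -0.692, -0.147]
wrist_force: [0.1, 0.5, 0.0]
opening: 0.0547
```

Call:
jog_arm(steps=[{"hand": 54,"dx": 0,"dy": 0.1,"dz": 0,"roll": 0},{"hand": 54,"dx": 0,"dy": 0,"dz": 0,"roll": 0},{"hand": 54,"dx": 0,"dy": 0,"dz": 0,"roll": 0},{"hand": 66,"dx": 0,"dy": 0,"dz": 0,"roll": 0},{"hand": 72,"dx": 0,"dy": 0,"dz": 0,"roll": 0},{"hand": 78,"dx": 0,"dy": 0,"dz": 0,"roll": 0},{"hand": 78,"dx": 0,"dy": -0.5,"dz": 0,"roll": 0},{"hand": 78,"dx": 0,"dy": -1.5,"dz": 0,"roll": 0}])

```text
t: 48.2
position: [0.6129, 0.1543, -0.0026]
ee_rot: [-0.146, -0.691, 0.692, 0.148]
wrist_force: [0.3, -0.1, -0.6]
opening: 0.0668
```

Call:
jog_arm(steps=[{"hand": 78,"dx": 0,"dy": -3,"dz": 0,"roll": 0},{"hand": 85,"dx": 0,"dy": -4,"dz": 0,"roll": 0},{"hand": 100,"dx": 0,"dy": -3,"dz": -1,"roll": 0},{"hand": 100,"dx": 0,"dy": 0,"dz": -3,"roll": 0},{"hand": 100,"dx": 0,"dy": 0,"dz": -2,"roll": 0},{"hand": 100,"dx": 0,"dy": 0,"dz": 0,"roll": 0},{"hand": 100,"dx": 0,"dy": 0,"dz": 0,"roll": 0},{"hand": 100,"dx": 0,"dy": 0,"dz": 0,"roll": 0}])

```text
t: 49.0
position: [0.6382, 0.209, 0.0986]
ee_rot: [-0.147, -0.692, 0.692, 0.147]
wrist_force: [0.2, 0.6, 0.4]
opening: 0.0854
```

```bash
python3 - <<'E'
from h import *
s,p,A=wrist('w28.png')
c=np.array([.6145,.1548]); th=np.radians(156); ux=np.array([np.cos(th),np.sin(th)]); uy=np.array([-ux[1],ux[0]])
d=A[...,:2]-c; a=d@ux; b=d@uy
k=(abs(a)<.04)&(abs(b)<.011)&(A[...,2]>.034)&(A[...,2]<.05)
print('spacer top z',np.median(A[k][:,2]),'x',np.percentile(a[k],[1,99])*1000,'y',np.percentile(b[k],[1,99])*1000)
blob(A,.6145,.1548,.04,.034,.05,'sp')
V=eyes.camera('scene'); Q=eyes.camera('top'); save(V,'s28.png'); save(Q,'t28.png')
AV=cloud(V);AQ=cloud(Q)
for n,X in (('scene',AV),('top',AQ)):
    blob(X,.48,.438,.035,.066,.1,n+' jarA'); blob(X,.47,.36,.035,.066,.1,n+' jarB'); blob(X,.609,-.16,.08,.054,.1,n+' blade'); blob(X,.476,-.393,.045,.028,.04,n+' tape')
go(.6145,.1548,.2)
E
```

```text
spacer top z 0.0367637407962208 x [-26.9959527   27.56905248] y [-6.1996551   4.94125787]
sp 1321 mean [0.6145 0.1554 0.0368] rect [614.7 155.4] [11.2 55.5] axis 156.0 ztop 0.0377
scene jarA 28 mean [0.4868 0.4333 0.0721] rect [484.7 431.4] [43.5 27.5] axis 34.2 ztop 0.0746
scene jarB 136 mean [0.4731 0.3547 0.0727] rect [471.7 358. ] [44.  46.8] axis 130.4 ztop 0.0752
scene blade 323 mean [ 0.6113 -0.1625  0.0606] rect [ 609.9 -159.4] [116.1  10.2] axis 89.7 ztop 0.0634
scene tape 626 mean [ 0.4791 -0.3928  0.0337] rect [ 475.7 -392.2] [60.  58.6] axis 159.7 ztop 0.0356
top jarA 0
top jarB 272 mean [0.4686 0.3582 0.0731] rect [468.9 359.2] [44.7 46.2] axis 80.7 ztop 0.0752
top blade 174 mean [ 0.6077 -0.1587  0.0615] rect [ 608.1 -159.5] [114.7   8.2] axis 89.8 ztop 0.0650
top tape 343 mean [ 0.4745 -0.3912  0.0345] rect [ 475.1 -392.1] [59.5 56.5] axis 82.7 ztop 0.0371
t 49.15 pos [0.6383 0.209  0.0988] xdir 156.0 ydir [ 0. -0. -1.] j6 -0.97 op 0.0855 F [ 0.5  0.1 -0.1]
ROLL 0.0 dx dy dz [ -0.02 -10.12   5.92] alt roll 0.0
```

View pics/w28.png

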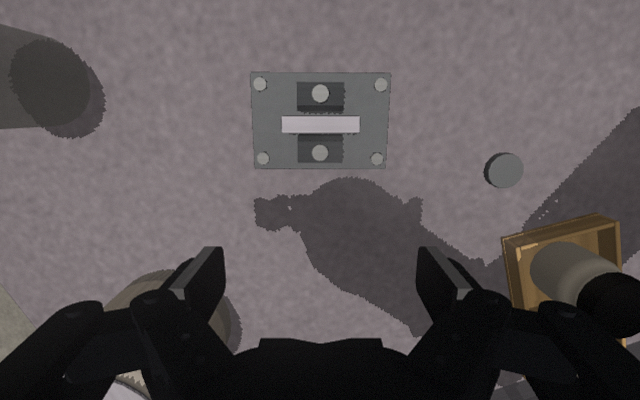

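View pics/s28.png

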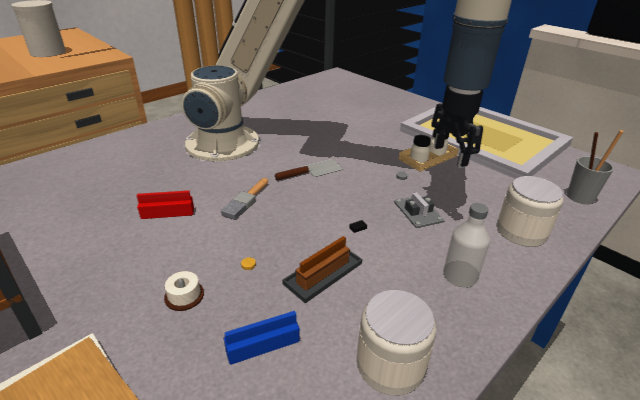

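Call:
jog_arm(steps=[{"hand": 100,"dx": 0,"dy": -3,"dz": 0,"roll": 0},{"hand": 100,"dx": 0,"dy": -3,"dz": 3,"roll": 0},{"hand": 100,"dx": 0,"dy": -3,"dz": 4,"roll": 0},{"hand": 100,"dx": 0,"dy": 0,"dz": 4,"roll": 0},{"hand": 100,"dx": 0,"dy": 0,"dz": 4,"roll": 0},{"hand": 100,"dx": 0,"dy": 0,"dz": 2,"roll": 0},{"hand": 100,"dx": 0,"dy": 0,"dz": 0,"roll": 0},{"hand": 100,"dx": 0,"dy": 0,"dz": 0,"roll": 0}])

```text
t: 49.95
position: [0.5695, 0.054, 0.1888]
ee_rot: [0.147, 0.692, -0.692, -0.147]
wrist_force: [0.2, 0.2, -0.2]
opening: 0.0853
```

```bash
python3 - <<'E'
from h import *
V=eyes.camera('scene'); AV=cloud(V); Q=eyes.camera('top')
for n,X in (('scene',AV),('top',cloud(Q))):
    blob(X,.48,.438,.035,.066,.1,n+' jarA'); blob(X,.47,.36,.035,.066,.1,n+' jarB'); blob(X,.6145,.155,.03,.0345,.05,n+' spacer')
cv2.imwrite('pics/s29.png',cv2.resize(V['color'][120:300,270:470,::-1],None,fx=3.3,fy=3.3))
E
```

```text
scene jarA 124 mean [0.4839 0.4339 0.073 ] rect [481.4 437.2] [44.1 47.1] axis 126.9 ztop 0.0753
scene jarB 133 mean [0.4731 0.3551 0.0725] rect [472.1 357.4] [44.8 45.7] axis 122.6 ztop 0.0752
scene spacer 87 mean [0.6159 0.1546 0.0375] rect [613.6 150.5] [26.1 57.4] axis 155.4 ztop 0.0386
top jarA 0
top jarB 0
top spacer 87 mean [0.6108 0.1569 0.0373] rect [611.8 158.4] [40.2 42.3] axis 156.5 ztop 0.0395
```

View pics/s29.png

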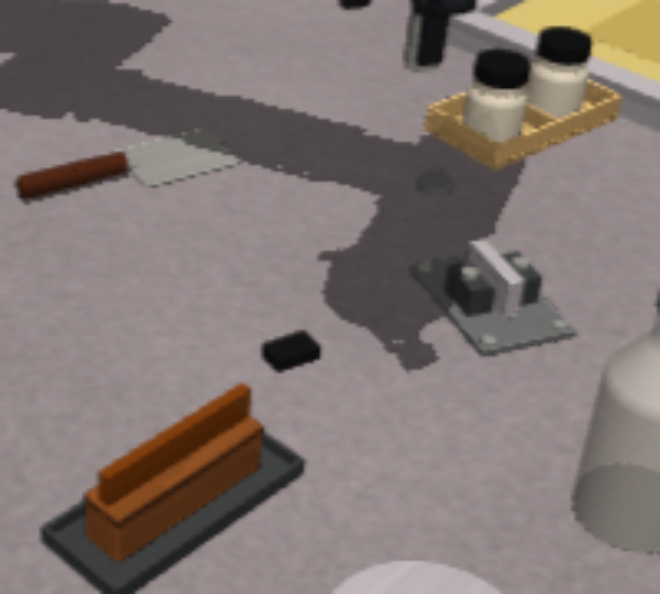

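The close-up shows both jars upright in separate bays, the squeegee in the tray blade up and the spacer seated in the clamp gap. I'm handing in.

```bash
python3 - <<'E'
from h import *
print(env.finish_job())
E
```

```text
the job is handed in; nothing more can be done
None
```

The bench is back in order, done in the order asked and handed in at about 50 s, with the gripper open and clear of everything.

| Item | Final check |
|---|---|
| Jars | Both upright, one in each bay, caps at about 73–75 mm. The far jar was confirmed at the end by the scene camera only; the arm blocked the top view. |
| Squeegee | Centred in the tray to about 1 mm and along its length, blade up with its top at about 63 mm. |
| Tape roll | Over the pin and flat on the foot, top at about 34.5 mm, within 1 mm of the pin's axis. |
| Spacer | On edge in the gap, resting on the base. Top read 37–38 mm; 38 mm is fully seated. Ends at −27 and +27.6 mm from the clamp's centre, in line with the gap. |

**What disagreed:**
- **Fingertip position:** the wrist depth images put the fingertips about 29–41 mm behind the stated TCP, depending on opening. The first squeegee grasp closed above the handle because of this. The squeegee did not move, and a lower second grasp held it.
- **Jar grip:** for the same reason both jars were lifted by their caps instead of their bodies. Both stayed upright throughout.
- **Contact force:** the highest wrist reading I saw was about 24 N, as the fingers closed on each jar's cap.

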